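# Pin back the belt tensioner of the fruit crusher drive

## Task

Lock the crusher's belt tensioner back so that a new belt can be fitted: take the locking pin from the wooden rack, put it through the hole in the end of the sprung tension arm and, with the pin, swing the arm against its spring until the pin finds the bore in the steel sector underneath and goes fully home, its collar down on the arm. Let go and leave it locked there. Feel for the bore gently, never force the pin, and leave everything else on the counter where it is.

Things in the scene. Friction and masses are not known exactly. Their poses are not given: they have to be found in the camera images.
- deck: Drive deck: a grey plate 240 x 240 x 12 mm, fixed to the counter, belt off. Origin at the underside on the tension arm's vertical pivot axis, z up. The plate spans x -125 to +115, y -140 to +100 mm. Aluminium pulleys of 88 mm diameter at (62, -88) and 44 mm at (-60, 68) mm, their hubs' tops 54 mm above the counter.
- pivot (a point): Point on the pivot axis at the height of the curved steel sector's flat top, 38 mm above the counter. The sector is bolted to the deck under the sweep of the arm's hole, 53 to 97 mm from the pivot: solid steel except for one vertical bore 75 mm from the pivot, 13.5 mm diameter, 26 mm deep, its mouth with a 1.5 mm chamfer. See sector_mid.
- sector_mid (a point): The middle of the bore's possible places, on the sector's top 75 mm from the pivot, at 0.70 rad of arm travel; fixed to the deck. The sector is adjustable: the bore itself lies anywhere from 0.55 to 0.85 rad of arm travel, differs each time and is not measured; it can be seen from above while the arm rests. The pin goes 18 mm into it.
- tension_arm (a joint): Angle of the sprung tension arm about the deck's vertical pivot, rad. 0 is rest (against a stop), where the end with the hole points along the deck's -x; it grows counter-clockwise seen from above, up to a hard stop at 1.05. A spring always drives it back to 0; pushing at the hole needs about 4 N at rest and 8 N at 0.7 rad.
- lever_hole (a point): Centre of the mouth of the pin hole in the tension arm's top face, 49 mm above the counter, 75 mm from the pivot. Vertical through hole, 13.5 mm diameter, 1.5 mm chamfer. The arm is a flat dark steel bar 36 mm wide, 8 mm thick, underside 3 mm above the sector, square at this end. The point turns with the arm, z up.
- idler (a point): Top centre of the black idler wheel, 54 mm diameter, on the arm's other end, 65 mm beyond the pivot, 71 mm above the counter.
- pin: The locking pin, bare steel, 65 to 105 g, standing upright in one of the two holes of the rack. Origin at its lower tip, z up its axis. From the tip: shank of 12 mm diameter, 29 mm long, with a 3 mm chamfered foot; a collar of 22 mm diameter, 5 mm thick; a round grip of 16 mm diameter, 40 mm long; 74 mm in all. In the rack its tip is 8 mm above the counter.
- pin_collar (a point): Point on the pin's axis at the underside of its collar, 29 mm above its tip. Fully home it is at the lever_hole point.
- rack: Wooden block 50 x 125 x 30 mm fixed to the counter, origin under its centre. Two holes of 13.6 mm diameter and 22 mm depth on its y axis at -35 and +35 mm: one holds the locking pin, the other the hex bolt; which is which differs.
- bolt: A dark hex bolt, shorter than the pin (42 mm, head 22 mm across and 8 mm high), standing in the other hole of the rack. Not needed; leave it. Origin at its lower end.
- washer: A loose steel washer, 28 mm diameter and 4 mm thick, lying on the deck plate. Leave it.
- orange: An orange, 74 mm. Leave it.
- pomegranate: A pomegranate, 88 mm. Leave it.
- cups: A stack of clear plastic cups, upright, 72 mm wide and 133 mm high. Leave it.
- bottle: A water bottle with a green cap, 62 mm wide and 190 mm high, upright. Leave it.
- wrench: A wrench lying on the counter. Leave it.
- lemon_half: Half a lemon, 62 mm wide and 26 mm high, cut face up. Leave it.

How it is judged:
By the outcome, as a careful person would: the job done as asked, in the order asked, and still so for the second after the job is handed in, with the robot touching nothing.
It also fails if it takes over 61 s, if anything falls off the work surface, if the arm or the gripper's body presses on something with over 40 N, if the wrist force passes 120 N, or if a joint passes its speed limit or range.

## Robot

A 6-joint arm with a two-finger parallel gripper is mounted at the origin on the work surface. World frame = base frame: x ahead of the robot, y to its left, z up, the work surface at z = 0. Lengths are in m, angles in rad, forces in N, time in s.
With the tool pointing down it reaches from about 0.35 to 0.85 m from the base axis. Payload 8.1 kg.
Tool frame: the origin (TCP) lies on the centre line of the jaws, within the pads' length; the fingertips stand 19 mm ahead of it and the grasp point (between the pads) is the TCP (robot.tips_ahead is the distance from the TCP to the fingertips, in m); y points along the fingers, z is the direction in which the jaws open and shut, and the axes are right-handed (so a half turn about y gives the same grasp; the last joint's range is limited). The gripper opens to 93 mm and grips with 3 to 60 N. Pads are 15 mm wide; open, the fingers measure 128 mm over their backs; the gripper's body (75 mm by 188 mm) begins 65 mm behind the grasp point.
Start: joints at [-1.199, 0.13, 1.488, -0, 1.523, -0.085], TCP at [0.265, -0.538, 0.238] pointing down, gripper open.
Joint ranges: [-2.96, 2.96], [-0.89, 2.26], [0.02, 2.5], [-1.34, 4.48], [0, 2.73], [-2.66, 2.66]. Speed limits (rad/s): [2.39, 2.39, 2.79, 3.14, 3.14, 3.14].

## Interface

Orientations are given as a rotation vector (axis times angle).
In Python, from plant import robot, imaging, models gives the robot as it stands.
- The arm moves only by the tool carry_out, never from a script. Its argument "motion" is one flat list of numbers, 7 for each row, row after row: the shift along the tool's x, y, z in m, then the turn, a rotation vector about the tool's x, y, z in degrees, then the opening, from -1 (shut) to 1 (fully open). A call has exactly 5 rows; each row shifts and turns the pose as measured when the row begins, along the tool's axes as they then stand; what a row does not reach is not made up. A row lasts 1/10 s, in which the tool goes at most 50 mm and 8.59 degrees, less where a joint would pass 70% of its speed; a pose out of reach is approached as far as the arm can. A call is refused whole if a number of a shift passes 0.05 or a number of a turn 8.59, either way. A call with a gripper value outside its range is refused whole. The fingers move at their own pace and stop on an object; "squeeze" is the grip in N (left out, the last holds). Time passes only in rows, so rows that do not move let the fingers close, or fill a call up. It gives the time, the measured TCP pose, the force and the opening at its end, in the units of the state.
- robot.read_state(): the state, without advancing time (a new reading comes with each control period).
- imaging.read_camera(name): name is "side" or "top" or "wrist"; returns the picture (400x640x3 uint8, blue, green, red); there is no depth.
- imaging.camera_model(name): a dict with "K" (3x3 intrinsics, pixels), "k1" (the pictures are not rectified: a ray, as slopes to the right and down, at radius r is drawn at 1 + k1 r^2 times it, then the intrinsics apply), "position" and "orientation" of the camera in the world. Camera axes: x right, y down, z forward; pixel columns grow to the right and rows downward; lengths in m; the calibration is good to about 2 mm. A picture is of the moment at which its call begins: read the wrist's pose just before it. camera_model takes no time and is no camera call; for the wrist camera it gives the pose at the moment of the call.
- robot.close_job(): hands the job in, once; it reports no verdict.
Trained networks look in the newest picture that a camera, given by its name, has taken for a name from the list of things; names that differ only in an ending like _2 or _b are one class to them, and where a whole thing is asked for, a point or a joint stands for the part that bears it (a point fixed in the world has none). Each returns a list of dicts, best first, with "confidence" (0 to 1); they miss things now and then, are a little off and sometimes report something else, mostly with a low value. They report only what shows in the picture. A call takes as long as a camera call.
- models.outline_of(camera, thing): "pixels" (400x640 bool, what is visible of it) and "pixel" ([column, row] in pixels, amid what is visible of it).
The state is a dict: "t": time; "q": joint angles; "dq": joint speeds; "joint_torque": joint torques, N m; "tool_pos": TCP position; "orientation": TCP orientation; "force": force on the tool from outside, world axes, zero at the start; "wrist_torque": the same for the moment, N m; "opening": finger opening in m.
Only numpy, scipy, OpenCV 4.12 (cv2) and the standard library are available. Lean on these libraries where they do the work, as an engineer would, in place of code of your own. Each camera call takes 0.05 s, during which the arm holds its last target.

## Working session

There is one attempt and no reset: what is moved stays moved. The work goes in short steps, Python scripts to look and compute and a tool call to move; the robot and the scene stay as the last step left them, time stands still between calls to the robot, and variables do not carry over. Pictures are saved under pics/ and viewed, and the job is handed in when it is done.

Besides the shell and the picture viewer there is one more tool, called after "Request:" as name(argument=value, ...) on one line, values as JSON. carry_out: Moves the arm, as the interface text tells. Its arguments: {"type":"object","properties":{"motion":{"type":"array","items":{"type":"number"}},"squeeze":{"type":"number"}},"required":["motion"]}

```bash
ls; mkdir -p pics; cat > h.py <<'E'
import numpy as np, cv2
from scipy.spatial.transform import Rotation as R
from plant import robot, imaging, models
def cm(n):
    m=imaging.camera_model(n); K=np.array(m["K"]);o=np.array(m["orientation"]).astype(float)
    Rm=o if o.shape==(3,3) else R.from_rotvec(o).as_matrix()
    return K,float(m["k1"]),np.array(m["position"]),Rm
def ray(c,px):
    K,k1,p,Rm=c
    x=(px[0]-K[0,2])/K[0,0]; y=(px[1]-K[1,2])/K[1,1]
    rd=np.hypot(x,y); r=rd
    for _ in range(30): r=rd/(1+k1*r*r)
    s=r/rd if rd>0 else 1
    return p,Rm@np.array([x*s,y*s,1.])
def onz(c,px,z):
    p,d=ray(c,px); return p+d*(z-p[2])/d[2]
def proj(c,P):
    K,k1,p,Rm=c
    v=Rm.T@(np.array(P)-p); a,b=v[0]/v[2],v[1]/v[2]; f=1+k1*(a*a+b*b)
    return np.array([K[0,0]*a*f+K[0,2],K[1,1]*b*f+K[1,2]])
E
python3 - <<'E'
from h import *
s=robot.read_state(); print(s)
for n in ["top","side","wrist"]:
    im=imaging.read_camera(n); cv2.imwrite(f"pics/{n}0.png",im); print(n,imaging.camera_model(n))
E
```

```text
pics
{'t': 0.0, 'q': array([-1.19939653e+00,  1.31162482e-01,  1.48928381e+00, -4.43964507e-06,
        1.52301121e+00, -8.54011999e-02]), 'dq': array([ 9.58567575e-05,  1.28119200e-03, -2.46197247e-03, -1.95903015e-03,
       -1.58316932e-03,  1.00823180e-03]), 'joint_torque': array([ 2.32472106e-03, -5.59826875e+01, -4.91764104e+01,  7.71327596e-02,
        3.53299279e-02, -1.77747643e-04]), 'tool_pos': array([ 0.2644675 , -0.53796341,  0.23658416]), 'orientation': array([-0.45768823,  1.96960629, -1.96587864]), 'force': array([ 0.3136025 , -0.57250048,  0.15781061]), 'wrist_torque': array([ 0.02963783,  0.00618885, -0.01063705]), 'opening': 0.09322882090156573}
top {'K': array([[483.81858565,   0.        , 310.80515126],
       [  0.        , 483.81858565, 197.11387065],
       [  0.        ,   0.        ,   1.        ]]), 'k1': -0.022729095762413908, 'position': array([0.28969006, 0.00449511, 1.61781163]), 'orientation': array([-2.1616891 ,  2.11250562, -0.17475833])}
side {'K': array([[395.8138183 ,   0.        , 310.19239456],
       [  0.        , 395.8138183 , 197.89769993],
       [  0.        ,   0.        ,   1.        ]]), 'k1': -0.09476444139467678, 'position': array([0.22943187, 1.0686247 , 0.8238241 ]), 'orientation': array([-0.31923773,  2.63502915, -1.39849346])}
wrist {'K': array([[324.86304037,   0.        , 321.85955473],
       [  0.        , 324.86304037, 204.12113522],
       [  0.        ,   0.        ,   1.        ]]), 'k1': -0.03901963757405989, 'position': array([ 0.32922591, -0.50700166,  0.38391135]), 'orientation': array([ 2.47226626, -1.53979755, -0.20373094])}
```

View pics/top0.png

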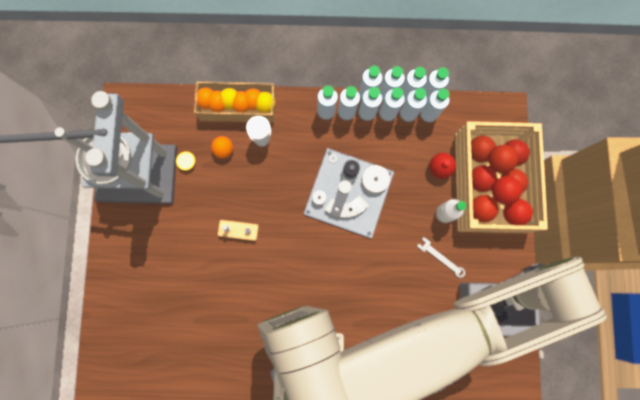

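View pics/side0.png

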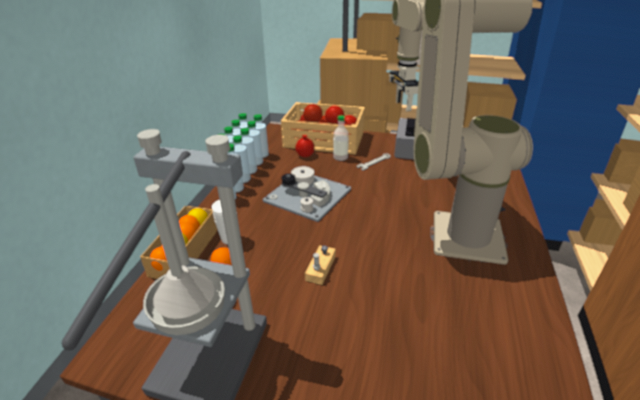

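View pics/wrist0.png

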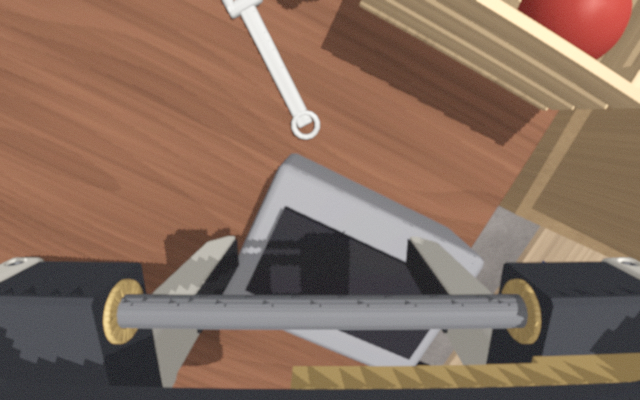

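```bash
python3 - <<'E'
from h import *
c=cm("top"); im=imaging.read_camera("top"); cs=cm("side"); ims=imaging.read_camera("side")
for t in ["deck","pin","bolt","rack","washer","idler","tension_arm","lever_hole"]:
  for n,cc in (("top",c),("side",cs)):
    r=models.outline_of(n,t)
    for d in r[:2]: print(t,n,round(d["confidence"],2),np.round(d["pixel"],1),d["pixels"].sum(),np.round(onz(cc,d["pixel"],0.04),3))
cv2.imwrite("pics/top1.png",cv2.resize(im[140:245,295:400],(800,800),interpolation=cv2.INTER_CUBIC)[:600*800//600][:800])
a=cv2.resize(im[145:240,300:400],None,fx=6,fy=6,interpolation=cv2.INTER_CUBIC);cv2.imwrite("pics/deck1.png",a)
a=cv2.resize(im[205:255,205:270],None,fx=8,fy=8,interpolation=cv2.INTER_CUBIC);cv2.imwrite("pics/rack1.png",a)
a=cv2.resize(ims[235:290,290:350],None,fx=8,fy=8,interpolation=cv2.INTER_CUBIC);cv2.imwrite("pics/rack1s.png",a)
print(robot.read_state()['t'])
E
```

```text
deck top 0.67 [347.  192.1] 5080 [ 0.568 -0.113  0.04 ]
deck top 0.53 [257.  134.8] 507 [0.757 0.193 0.04 ]
deck side 0.74 [307.  194.7] 2616 [ 0.559 -0.073  0.04 ]
deck side 0.46 [317.1 260.9] 122 [0.441 0.254 0.04 ]
pin side 0.62 [318.7 264.4] 65 [0.433 0.268 0.04 ]
pin side 0.49 [298.6 183.3] 471 [ 0.61  -0.141  0.04 ]
bolt top 0.63 [235. 233.] 539 [0.424 0.251 0.04 ]
bolt top 0.61 [256.7 134.1] 514 [0.759 0.194 0.04 ]
bolt side 0.59 [326.8 249.4] 44 [0.425 0.2   0.04 ]
rack top 0.74 [239.5 231.9] 524 [0.427 0.236 0.04 ]
rack side 0.97 [322.2 266.3] 596 [0.422 0.273 0.04 ]
rack side 0.52 [299.3 186.9] 401 [ 0.6   -0.118  0.04 ]
washer top 0.2 [346.  184.1] 684 [ 0.594 -0.11   0.04 ]
idler top 0.79 [346.7 182.3] 624 [ 0.601 -0.112  0.04 ]
idler top 0.21 [217.4 145.3] 366 [0.717 0.324 0.04 ]
idler side 0.9 [300.3 183.3] 477 [ 0.603 -0.143  0.04 ]
tension_arm top 0.71 [343.5 184.8] 623 [ 0.592 -0.102  0.04 ]
tension_arm top 0.5 [186.6 160.1] 245 [0.664 0.425 0.04 ]
tension_arm side 0.63 [299.8 185.3] 398 [ 0.601 -0.129  0.04 ]
lever_hole top 0.93 [343.4 183.8] 681 [ 0.595 -0.101  0.04 ]
lever_hole side 0.73 [297.5 189.6] 435 [ 0.601 -0.098  0.04 ]
1.05
```

View pics/deck1.png

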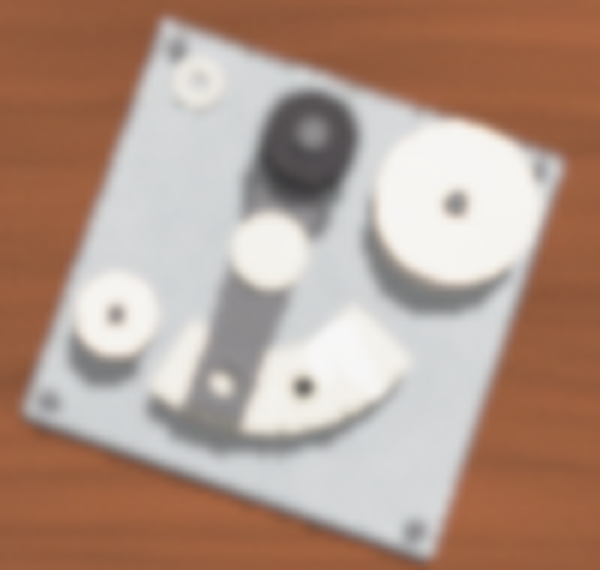

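View pics/rack1.png

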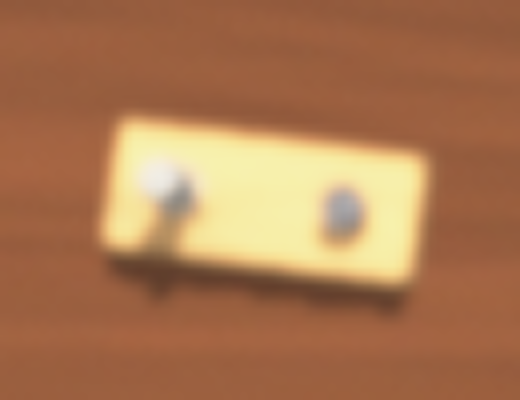

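View pics/rack1s.png

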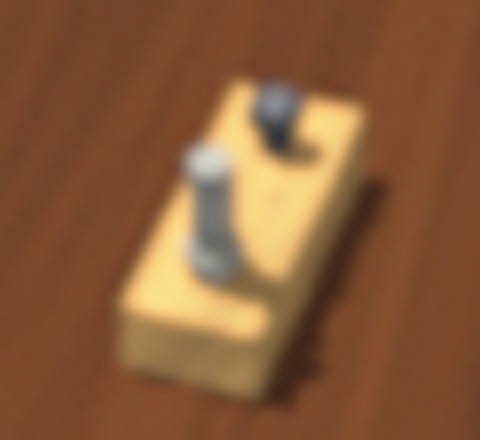

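```bash
cat >> h.py <<'E'
def plan(target, yawz=None, n=1, st=None):
    """tool-frame shift to target pos & turn (deg) about tool axes to make tool y down and tool z at world yaw yawz"""
    s=st or robot.read_state(); M=R.from_rotvec(s["orientation"]).as_matrix()
    if yawz is None: yawz=np.arctan2(M[1,2],M[0,2])
    z=np.array([np.cos(yawz),np.sin(yawz),0]); y=np.array([0,0,-1.]); x=np.cross(y,z)
    T=np.stack([x,y,z],1)
    d=M.T@(np.array(target)-s["tool_pos"]); rv=R.from_matrix(M.T@T).as_rotvec(degrees=True)
    print("t",round(s["t"],2),"pos",np.round(s["tool_pos"],4),"F",np.round(s["force"],1),"op",round(s["opening"],4))
    print("shift tool",np.round(d,4),"turn",np.round(rv,2))
    return d,rv
E
python3 - <<'E'
from h import *
from scipy.optimize import least_squares
c=cm("top")
f=lambda u,v:((u+.5)/6-.5+300,(v+.5)/6-.5+145)
obs=[((62,-88,54),f(455,203)),((-60,68,54),f(116,314)),((65,0,71),f(312,131)),((-75,0,49),f(221,384)),((-125,100,12),f(22,412)),((-125,-140,12),f(435,562)),((115,-140,12),f(565,160)),((115,100,12),f(165,18))]
def W(p,q):
    x,y=q[0]/1e3,q[1]/1e3;a=p[2];return np.array([p[0]+x*np.cos(a)-y*np.sin(a),p[1]+x*np.sin(a)+y*np.cos(a),q[2]/1e3])
r=least_squares(lambda p:np.concatenate([proj(c,W(p,q))-np.array(o) for q,o in obs]),[.57,-.11,0.2],loss='soft_l1')
print(r.x);print(np.round(r.fun.reshape(-1,2),2))
B=onz(c,f(303,387),.038);d=B[:2]-r.x[:2];a=r.x[2]
l=np.array([d[0]*np.cos(a)+d[1]*np.sin(a),-d[0]*np.sin(a)+d[1]*np.cos(a)]);print("bore deck",l,np.hypot(*l),"travel",np.arctan2(-l[1],-l[0]))
g=lambda u,v:((u+.5)/8-.5+205,(v+.5)/8-.5+205)
print("pin",onz(c,g(157,178),.082),"bolt",onz(c,g(343,210),.048))
print("rack corners",[np.round(onz(c,g(*q),.03),3) for q in[(120,118),(430,152),(415,285),(103,250)]])
s=robot.read_state();M=R.from_rotvec(s["orientation"]).as_matrix();print(M.round(3))
Rw=cm("wrist");print("cam in tool",M.T@(Rw[2]-s["tool_pos"]),(M.T@Rw[3]).round(3))
E
```

```text
[ 0.58320876 -0.10417589 -0.32188044]
[[ 0.49 -0.3 ]
 [ 0.05 -0.25]
 [-0.15  0.89]
 [ 0.55 -0.48]
 [-0.06  0.31]
 [-0.92 -0.44]
 [-0.07  0.03]
 [-0.02  0.46]]
bore deck [-0.06178825 -0.04186687] 0.0746366000975173 travel 0.5955242398720706
pin [0.438857   0.27964843 0.082     ] bolt [0.4309     0.20944537 0.048     ]
rack corners [array([0.468, 0.306, 0.03 ]), array([0.457, 0.177, 0.03 ]), array([0.402, 0.181, 0.03 ]), array([0.414, 0.31 , 0.03 ])]
[[-0.897  0.     0.441]
 [-0.441  0.    -0.897]
 [-0.    -1.    -0.   ]]
cam in tool [-0.07182172 -0.14706762  0.00043375] [[ 0.     0.966  0.259]
 [-0.001 -0.259  0.966]
 [ 1.    -0.     0.001]]
```

```bash
python3 - <<'E'
from h import *
c=cm("top");print(onz(c,(459,206),.19),onz(c,(440,215),0.0))
plan([.52,-.10,.28],-np.pi/2)
E
```

```text
[ 0.50681004 -0.43778756  0.19      ] [ 0.50349939 -0.43138957  0.        ]
t 1.05 pos [ 0.2647 -0.5385  0.2376] F [ 0.7 -0.3 -0. ] op 0.0931
shift tool [-0.4226 -0.0423 -0.2809] turn [ 0.   26.17 -0.  ]
```

Request:
carry_out(motion=[-0.03, -0.015, -0.03, 0, 8.59, 0, 0.2, -0.03, -0.015, -0.03, 0, 8.59, 0, 0.2, -0.03, -0.015, -0.03, 0, 8.59, 0, 0.2, -0.025, 0, -0.042, 0, 0, 0, 0.2, -0.025, 0, -0.042, 0, 0, 0, 0.2], squeeze=60)

```text
t: 1.55
tool_pos: [0.372, -0.3405, 0.2816]
orientation: [-0.007, -2.22, 2.213]
force: [1.2, 0.6, 0.2]
opening: 0.058
```

```bash
python3 - <<'E'
from h import *
plan([.52,-.10,.28],-np.pi/2)
E
```

```text
t 1.55 pos [ 0.372  -0.3405  0.2816] F [1.2 0.6 0.2] op 0.058
shift tool [-0.146   0.0021 -0.2417] turn [ 0.17 -0.47  0.09]
```

Request:
carry_out(motion=[-0.025, 0, -0.042, 0, -0.4, 0, 0, -0.025, 0, -0.042, 0, 0, 0, 0, -0.025, 0, -0.042, 0, 0, 0, 0, -0.025, 0, -0.042, 0, 0, 0, 0, -0.025, 0, -0.042, 0, 0, 0, 0])

```text
t: 2.05
tool_pos: [0.4997, -0.1249, 0.2842]
orientation: [0.006, 2.221, -2.221]
force: [0.8, -1.3, -0.1]
opening: 0.0464
```

Request:
carry_out(motion=[-0.02, 0, -0.03, 0, 0, 0, 0, 0, 0, 0, 0, 0, 0, 0, 0, 0, 0, 0, 0, 0, 0, 0, 0, 0, 0, 0, 0, 0, 0, 0, 0, 0, 0, 0, 0])

```text
t: 2.55
tool_pos: [0.5219, -0.0888, 0.2844]
orientation: [-0.001, 2.218, -2.216]
force: [0.3, 0.1, -0.1]
opening: 0.0465
```

```bash
python3 - <<'E'
from h import *
plan([.52,-.10,.28],-np.pi/2)
im=imaging.read_camera("wrist");cv2.imwrite("pics/w1.png",im)
E
```

```text
t 2.55 pos [ 0.5219 -0.0888  0.2844] F [ 0.3  0.1 -0.1] op 0.0465
shift tool [0.0019 0.0044 0.0112] turn [ 0.05  0.25 -0.22]
```

View pics/w1.png

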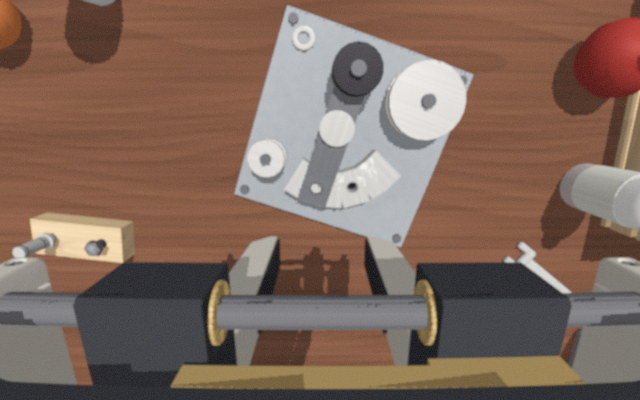

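```bash
python3 - <<'E'
from h import *
im=cv2.imread("pics/w1.png")
cv2.imwrite("pics/w1a.png",cv2.resize(im[140:220,270:410],None,fx=5.7,fy=5.7,interpolation=cv2.INTER_CUBIC)) if 0 else cv2.imwrite("pics/w1a.png",cv2.resize(im[100:220,260:410],None,fx=5,fy=5,interpolation=cv2.INTER_CUBIC))
cv2.imwrite("pics/w1b.png",cv2.resize(im[0:120,280:480],None,fx=4,fy=4,interpolation=cv2.INTER_CUBIC))
E
```

```text
(no output)
```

View pics/w1a.png

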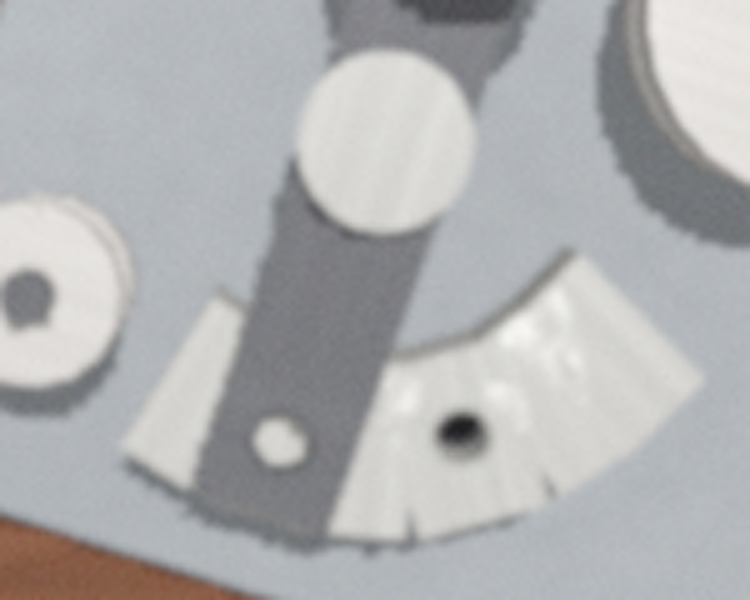

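View pics/w1b.png

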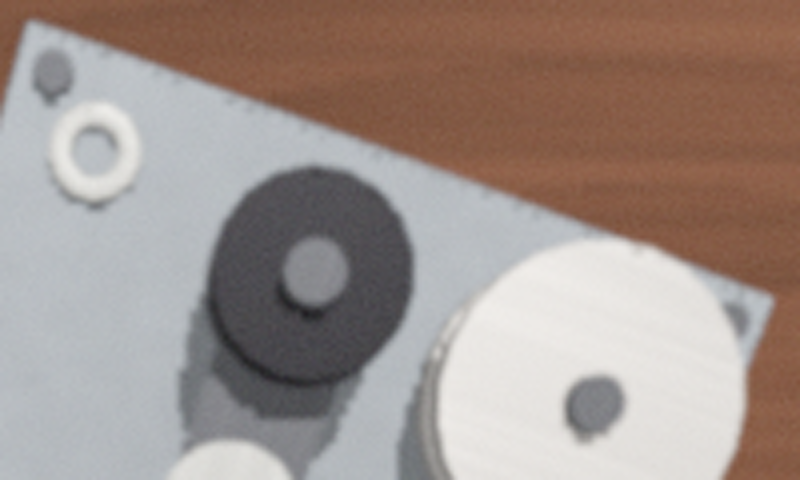

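```bash
python3 - <<'E'
from h import *
from scipy.optimize import least_squares
c=cm("wrist")
f=lambda u,v:((u+.5)/5-.5+260,(v+.5)/5-.5+100)
g=lambda u,v:((u+.5)/4-.5+280,(v+.5)/4-.5)
obs=[((62,-88,54),g(595,403)),((-60,68,54),f(28,297)),((65,0,71),g(316,270)),((-75,0,49),f(280,442)),((-125,100,12),(236,192)),((-125,-140,12),(402,246)),((115,-140,12),g(773,298)),((115,100,12),g(28,20))]
def W(p,q):
    x,y=q[0]/1e3,q[1]/1e3;a=p[2];return np.array([p[0]+x*np.cos(a)-y*np.sin(a),p[1]+x*np.sin(a)+y*np.cos(a),q[2]/1e3])
r=least_squares(lambda p:np.concatenate([proj(c,W(p,q))-np.array(o) for q,o in obs]),[.583,-.104,-.322],loss='soft_l1')
print(r.x);print(np.round(r.fun.reshape(-1,2),2))
for b in [(462,434),(460,436)]:
    B=onz(c,f(*b),.038);d=B[:2]-r.x[:2];a=r.x[2]
    l=np.array([d[0]*np.cos(a)+d[1]*np.sin(a),-d[0]*np.sin(a)+d[1]*np.cos(a)]);print("bore",B,np.hypot(*l),"travel",np.arctan2(-l[1],-l[0]))
print("hole",onz(c,f(280,442),.049), W(r.x,(-75,0,49)))
plan([.44,.28,.22],-np.pi/2)
E
```

```text
[ 0.58332431 -0.10632405 -0.31849061]
[[ 1.2  -0.64]
 [-0.35 -0.09]
 [-0.44  0.58]
 [ 0.83  0.14]
 [-2.28  1.99]
 [-0.65  1.37]
 [ 1.22 -0.63]
 [-0.09 -0.95]]
bore [ 0.51213921 -0.12662656  0.038     ] 0.07402370760895882 travel 0.5963214911961119
bore [ 0.51163259 -0.12614528  0.038     ] 0.07438133762635074 travel 0.5882309488182447
hole [ 0.51226072 -0.08183688  0.049     ] [ 0.51209612 -0.08283904  0.049     ]
t 2.6 pos [ 0.5218 -0.089   0.2844] F [-0.4 -0.3  0.3] op 0.0465
shift tool [ 0.0806  0.0645 -0.3692] turn [ 0.05  0.23 -0.22]
```

Request:
carry_out(motion=[0.01, 0, -0.045, 0, 0, 0, 0, 0.01, 0, -0.045, 0, 0, 0, 0, 0.01, 0.01, -0.045, 0, 0, 0, 0, 0.01, 0.01, -0.045, 0, 0, 0, 0, 0.01, 0.01, -0.045, 0, 0, 0, 0])

```text
t: 3.1
tool_pos: [0.4726, 0.1317, 0.2553]
orientation: [-0.028, -2.216, 2.219]
force: [-0.2, 0.5, 0.7]
opening: 0.0466
```

Request:
carry_out(motion=[0.01, 0.01, -0.045, 0, 0, 0, 0, 0.01, 0.01, -0.045, 0, 0, 0, 0, 0.01, 0.01, -0.03, 0, 0, 0, 0, 0, 0, 0, 0, 0, 0, 0, 0, 0, 0, 0, 0, 0, 0])

```text
t: 3.6
tool_pos: [0.4423, 0.2565, 0.2231]
orientation: [-0.031, -2.216, 2.218]
force: [1.2, -0.5, 0.0]
opening: 0.0465
```

```bash
python3 - <<'E'
from h import *
plan([.44,.28,.22],-np.pi/2)
im=imaging.read_camera("wrist");cv2.imwrite("pics/w2.png",im)
for t in ["pin","bolt"]:
    for d in models.outline_of("wrist",t)[:2]: print(t,d["confidence"],d["pixel"])
E
```

```text
t 3.6 pos [0.4423 0.2565 0.2231] F [ 1.2 -0.5  0. ] op 0.0465
shift tool [ 0.0027  0.0031 -0.0235] turn [-0.05 -1.06 -0.53]
pin 0.61 [299.0, 198.8]
pin 0.28 [595.7, 88.8]
bolt 0.58 [365.6, 200.3]
bolt 0.15 [595.4, 90.6]
```

View pics/w2.png

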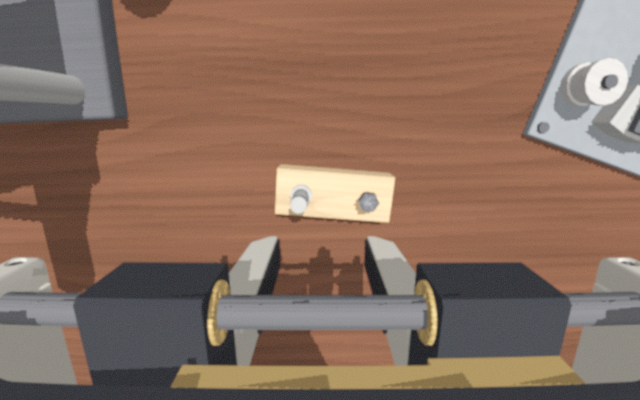

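```bash
python3 - <<'E'
from h import *
im=cv2.imread("pics/w2.png")
cv2.imwrite("pics/w2a.png",cv2.resize(im[155:230,265:405],None,fx=5.7,fy=5.7,interpolation=cv2.INTER_CUBIC)[:, :800])
E
```

```text
(no output)
```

View pics/w2a.png

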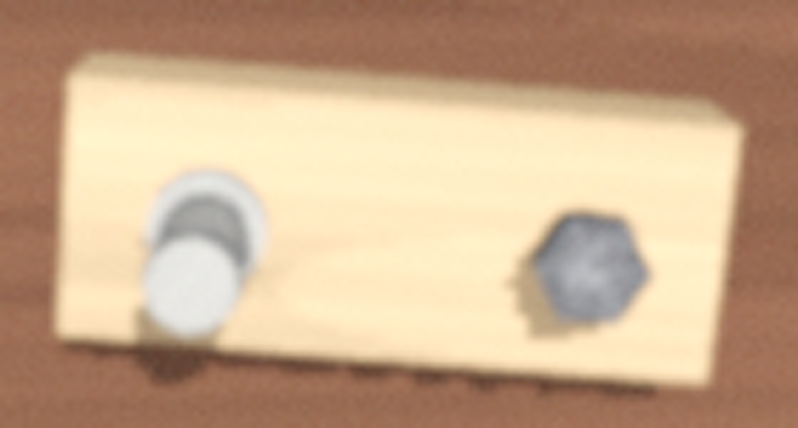

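```bash
python3 - <<'E'
from h import *
c=cm("wrist")
f=lambda u,v:((u+.5)/5.7-.5+265,(v+.5)/5.7-.5+155)
print("top",onz(c,f(192,286),.082),"collar",onz(c,f(207,227),.042),"bolt",onz(c,f(590,268),.05))
q=[onz(c,f(*a),.03) for a in [(72,78),(743,125),(708,384),(56,335)]];print(np.round(q,4),np.mean(q,0))
plan([.44,.28,.22],-np.pi/2)
E
```

```text
top [0.43883157 0.2768488  0.082     ] collar [0.43955713 0.27687601 0.042     ] bolt [0.43240238 0.20807726 0.05      ]
[[0.4657 0.3017 0.03  ]
 [0.4543 0.177  0.03  ]
 [0.4037 0.182  0.03  ]
 [0.4163 0.3075 0.03  ]] [0.43498909 0.24205343 0.03      ]
t 3.75 pos [0.4429 0.2557 0.2235] F [-0.4 -0.4 -0.1] op 0.0467
shift tool [ 0.0034  0.0035 -0.0243] turn [-0.03 -1.18 -0.57]
```

Request:
carry_out(motion=[0.004, 0.0, -0.021, 0, -1.15, -0.55, 0, 0, 0.03, 0, 0, 0, 0, 0, 0, 0.04, 0, 0, 0, 0, 0, 0, 0.02, 0, 0, 0, 0, 0, 0, 0, 0, 0, 0, 0, 0])

```text
t: 4.25
tool_pos: [0.4461, 0.2717, 0.1359]
orientation: [-0.023, -2.223, 2.217]
force: [-0.6, 0.0, -0.0]
opening: 0.0464
```

```bash
python3 - <<'E'
from h import *
plan([.439,.277,.066],-np.pi/2)
im=imaging.read_camera("wrist");cv2.imwrite("pics/w3.png",im)
E
```

```text
t 4.25 pos [0.4461 0.2717 0.1359] F [-0.6  0.  -0. ] op 0.0464
shift tool [ 0.0078  0.0699 -0.005 ] turn [ 0.15 -0.65 -0.52]
```

View pics/w3.png

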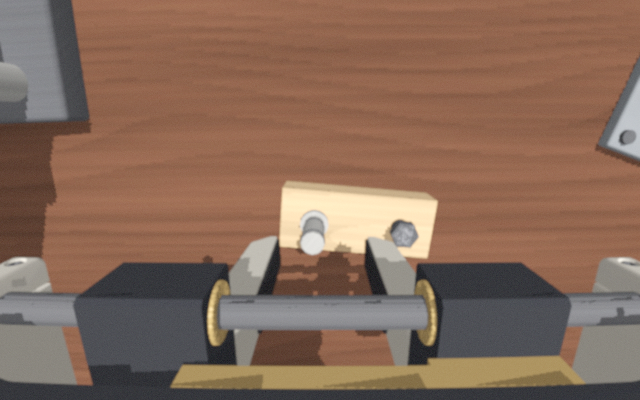

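```bash
python3 - <<'E'
from h import *
c=cm("wrist")
im=cv2.imread("pics/w3.png")
cv2.imwrite("pics/w3a.png",cv2.resize(im[195:265,285:345],None,fx=8,fy=8,interpolation=cv2.INTER_CUBIC))
print(onz(c,(312.5,242),.082),onz(c,(314,220),.042))
E
```

```text
[0.4389808  0.27795601 0.082     ] [0.44192269 0.27795871 0.042     ]
```

View pics/w3a.png

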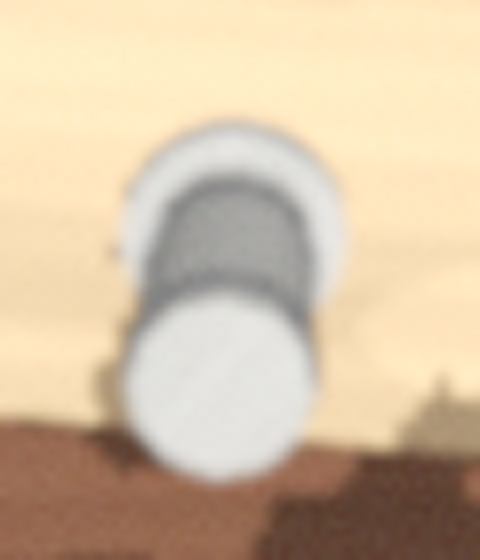

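Request:
carry_out(motion=[0.008, 0.0, -0.005, 0, -0.6, -0.5, 0, 0, 0, 0, 0, 0, 0, 0, 0, 0.015, 0, 0, 0, 0, 0, 0, 0.015, 0, 0, 0, 0, 0, 0, 0, 0, 0, 0, 0, 0])

```text
t: 4.8
tool_pos: [0.4423, 0.278, 0.1114]
orientation: [0.013, 2.226, -2.209]
force: [0.4, 0.0, -1.0]
opening: 0.0465
```

```bash
python3 - <<'E'
from h import *
plan([.439,.277,.066],-np.pi/2)
E
```

```text
t 4.8 pos [0.4423 0.278  0.1114] F [ 0.4  0.  -1. ] op 0.0465
shift tool [0.0038 0.0453 0.0014] turn [ 0.42 -0.13 -0.56]
```

Request:
carry_out(motion=[0.004, 0.0, 0, 0.3, 0, -0.5, 0, 0.001, 0.015, 0, 0, 0, -0.1, 0, 0.001, 0.015, 0, 0, 0, -0.1, 0, 0.001, 0.01, 0, 0, 0, 0, 0, 0, 0, 0, 0, 0, 0, 0])

```text
t: 5.3
tool_pos: [0.4337, 0.2779, 0.0666]
orientation: [0.004, -2.219, 2.217]
force: [-0.6, -0.6, -0.6]
opening: 0.0465
```

```bash
python3 - <<'E'
from h import *
plan([.439,.278,.066],-np.pi/2)
im=imaging.read_camera("wrist");cv2.imwrite("pics/w4.png",im)
E
```

```text
t 5.3 pos [0.4337 0.2779 0.0666] F [-0.6 -0.6 -0.6] op 0.0465
shift tool [-0.0053  0.0006 -0.0002] turn [ 0.04 -0.1   0.32]
```

View pics/w4.png

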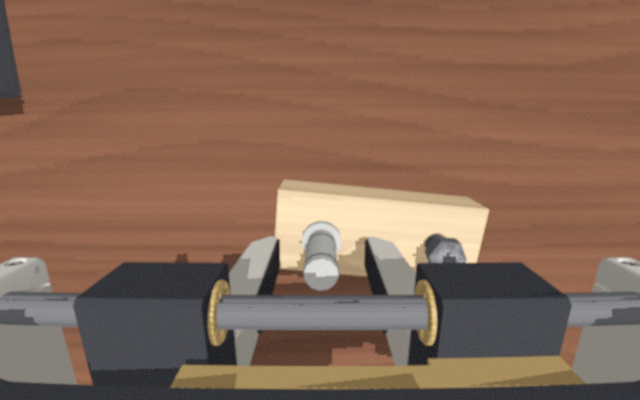

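Request:
carry_out(motion=[-0.005, 0.0, 0, 0, 0, 0.3, 0, 0, 0, 0, 0, 0, 0, 0, 0, 0, 0, 0, 0, 0, 0, 0, 0, 0, 0, 0, 0, 0, 0, 0, 0, 0, 0, 0, 0])

```text
t: 5.85
tool_pos: [0.4411, 0.2786, 0.0692]
orientation: [0.006, 2.223, -2.218]
force: [-0.4, -0.2, 0.4]
opening: 0.0467
```

```bash
python3 - <<'E'
from h import *
plan([.439,.278,.066],-np.pi/2)
im=imaging.read_camera("wrist")
c=cm("wrist");cv2.imwrite("pics/w5.png",cv2.resize(im[200:300,280:370],None,fx=6,fy=6,interpolation=cv2.INTER_CUBIC))
s=robot.read_state();M=R.from_rotvec(s["orientation"]).as_matrix()
P=s["tool_pos"]-M[:,1]*.016
print((proj(c,P)-[280,200])*6, (proj(c,s["tool_pos"]+M[:,1]*.024)-[280,200])*6)
E
```

```text
t 5.85 pos [0.4411 0.2786 0.0692] F [-0.4 -0.2  0.4] op 0.0467
shift tool [0.0021 0.0032 0.0006] turn [ 0.14 -0.12 -0.21]
[244.63141107 501.58435222] [245.90039259 292.28710156]
```

View pics/w5.png

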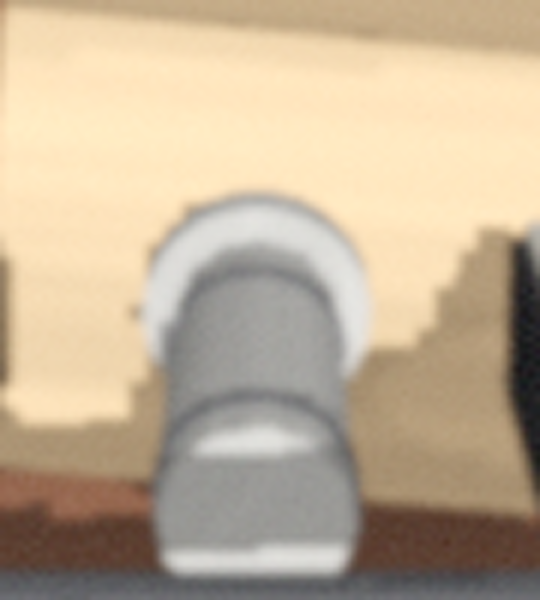

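Request:
carry_out(motion=[0.002, 0.003, 0.0, 0, 0, -0.2, 0, 0, 0, 0, 0, 0, 0, -0.3, 0, 0, 0, 0, 0, 0, -1, 0, 0, 0, 0, 0, 0, -1, 0, 0, 0, 0, 0, 0, -1], squeeze=50)

```text
t: 6.4
tool_pos: [0.4388, 0.2787, 0.066]
orientation: [-0.002, -2.223, 2.218]
force: [0.1, 0.1, -0.9]
opening: 0.019
```

Request:
carry_out(motion=[0, 0, 0, 0, 0, 0, -1, 0, 0, 0, 0, 0, 0, -1, 0, 0, 0, 0, 0, 0, -1, 0, 0, 0, 0, 0, 0, -1, 0, 0, 0, 0, 0, 0, -1])

```text
t: 6.9
tool_pos: [0.4388, 0.2786, 0.066]
orientation: [-0.002, -2.223, 2.218]
force: [1.4, -0.4, -0.2]
opening: 0.0154
```

```bash
python3 - <<'E'
from h import *
plan([.439,.278,.066],-np.pi/2)
im=imaging.read_camera("wrist")
c=cm("wrist");cv2.imwrite("pics/w6.png",cv2.resize(im[200:300,280:370],None,fx=6,fy=6,interpolation=cv2.INTER_CUBIC))
E
```

```text
t 6.9 pos [0.4388 0.2786 0.066 ] F [ 1.4 -0.4 -0.2] op 0.0154
shift tool [-0.0002  0.      0.0006] turn [ 0.14 -0.11 -0.  ]
```

View pics/w6.png

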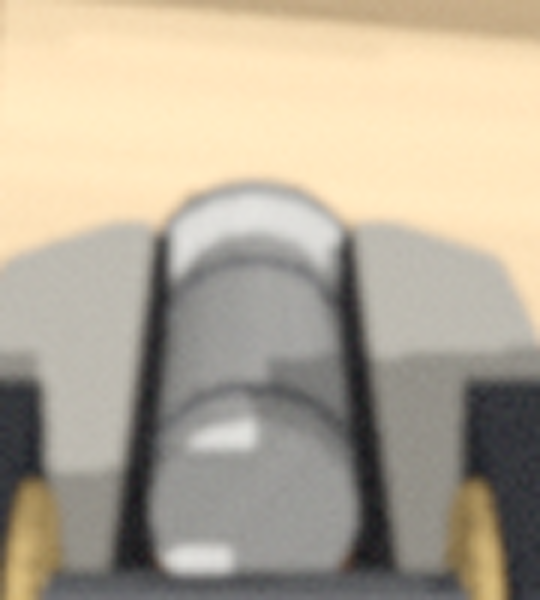

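Request:
carry_out(motion=[0, -0.02, 0, 0, 0, 0, -1, 0, -0.03, 0, 0, 0, 0, -1, 0, -0.03, 0, 0, 0, 0, -1, 0, -0.03, 0, 0, 0, 0, -1, 0, 0, 0, 0, 0, 0, -1], squeeze=60)

```text
t: 7.45
tool_pos: [0.4382, 0.278, 0.178]
orientation: [-0.001, -2.222, 2.218]
force: [1.1, 0.4, -0.4]
opening: 0.0153
```

```bash
python3 - <<'E'
from h import *
plan([.512,-.082,.18],-np.pi/2)
im=imaging.read_camera("wrist");cv2.imwrite("pics/w7.png",im)
im=imaging.read_camera("side");cv2.imwrite("pics/s7.png",im)
E
```

```text
t 7.45 pos [0.4382 0.278  0.178 ] F [ 1.1  0.4 -0.4] op 0.0153
shift tool [-0.0745 -0.0027  0.3598] turn [ 0.09 -0.12  0.08]
```

View pics/w7.png

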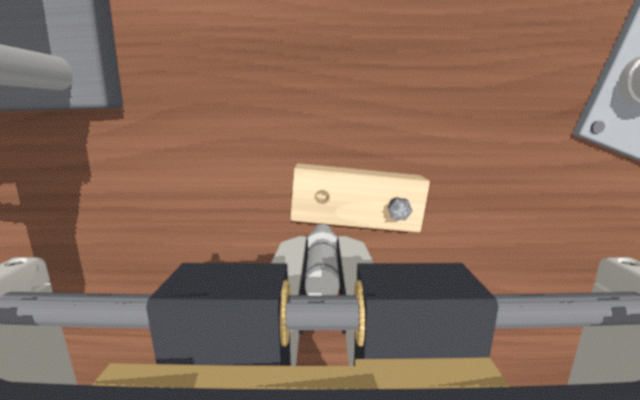

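Request:
carry_out(motion=[-0.01, 0, 0.045, 0, 0, 0, -1, -0.01, 0, 0.045, 0, 0, 0, -1, -0.01, 0, 0.045, 0, 0, 0, -1, -0.01, 0, 0.045, 0, 0, 0, -1, -0.01, 0, 0.045, 0, 0, 0, -1])

```text
t: 8.05
tool_pos: [0.4811, 0.0499, 0.1635]
orientation: [0.032, -2.215, 2.218]
force: [0.6, -0.2, -1.4]
opening: 0.0151
```

Request:
carry_out(motion=[-0.01, 0, 0.045, 0, 0, 0, -1, -0.01, 0, 0.045, 0, 0, 0, -1, -0.005, 0, 0.025, 0, 0, 0, -1, 0, 0, 0, 0, 0, 0, -1, 0, 0, 0, 0, 0, 0, -1])

```text
t: 8.55
tool_pos: [0.5017, -0.0743, 0.1522]
orientation: [0.041, -2.206, 2.204]
force: [0.6, -0.4, -0.8]
opening: 0.0153
```

```bash
python3 - <<'E'
from h import *
plan([.512,-.082,.15],-np.pi/2)
im=imaging.read_camera("wrist");cv2.imwrite("pics/w8.png",im)
c=cm("wrist");s=robot.read_state();M=R.from_rotvec(s["orientation"]).as_matrix()
for d in (.058,.029): print(proj(c,s["tool_pos"]+M[:,1]*d))
cv2.imwrite("pics/w8a.png",cv2.resize(im[130:270,260:400],None,fx=5,fy=5,interpolation=cv2.INTER_CUBIC)[:600])
E
```

```text
t 8.55 pos [ 0.5017 -0.0743  0.1522] F [ 0.6 -0.4 -0.8] op 0.0153
shift tool [-0.0104  0.0018  0.0077] turn [0.05 0.12 2.  ]
[321.09080251 228.76626417]
[320.9888563  245.33344619]
```

View pics/w8a.png

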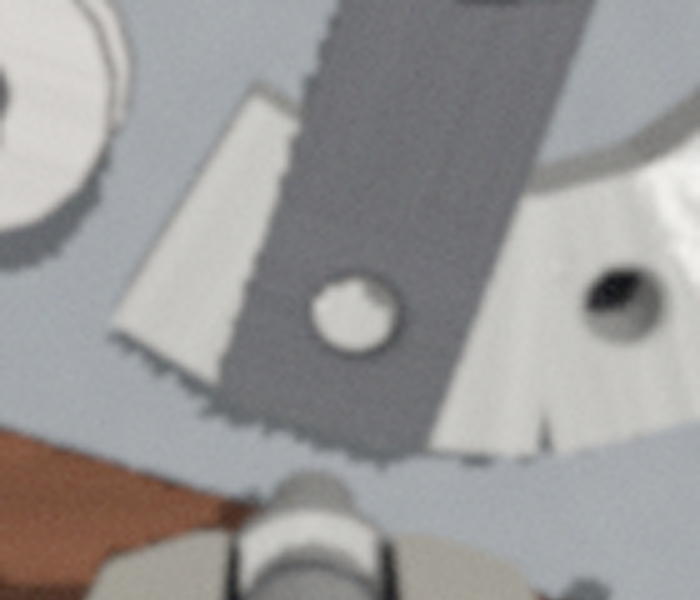

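```bash
python3 - <<'E'
from h import *
c=cm("wrist")
f=lambda u,v:((u+.5)/5-.5+260,(v+.5)/5-.5+130)
h=onz(c,f(356,312),.049);b=onz(c,f(625,304),.038)
print("hole",h,"bore",b,"d",b-h)
# pivot from earlier orientation: hole at angle pi-.32
for a in (-.3185,-.322):
    r=np.array([np.cos(np.pi+a),np.sin(np.pi+a)])*.075; p=h[:2]-r; v=b[:2]-p
    print("pivot",p,"R",np.hypot(*v),"travel",np.mod(np.arctan2(v[1],v[0])-np.pi-a,2*np.pi))
s=robot.read_state();M=R.from_rotvec(s["orientation"]).as_matrix()
tip=s["tool_pos"]+M[:,1]*.058
print("tip model",tip,"tip seen col311:",onz(c,(f(311,0)[0],228.8),tip[2]))
E
```

```text
hole [ 0.51284546 -0.0814556   0.049     ] bore [ 0.51142357 -0.12603177  0.038     ] d [-0.00142189 -0.04457617 -0.011     ]
pivot [ 0.58407342 -0.10494128] R 0.07564925575833044 travel 0.6010372353833802
pivot [ 0.58399079 -0.10519043] R 0.07550074356009916 travel 0.6016731997104232
tip model [ 0.49945382 -0.0739573   0.09410965] tip seen col311: [ 0.49943109 -0.07443059  0.09410965]
```

Request:
carry_out(motion=[-0.011, 0, 0.007, 0, 0, 2.0, -1, 0, 0.01, 0, 0, 0, 0, -1, 0, 0.01, 0, 0, 0, 0, -1, 0, 0, 0, 0, 0, 0, -1, 0, 0, 0, 0, 0, 0, -1])

```text
t: 9.1
tool_pos: [0.5097, -0.0749, 0.1267]
orientation: [-0.018, 2.224, -2.216]
force: [-0.7, -0.4, -1.0]
opening: 0.0151
```

```bash
cat > look.py <<'E'
from h import *
import sys
t=[float(x) for x in sys.argv[2:5]]
plan(t,-np.pi/2)
im=imaging.read_camera("wrist");n=sys.argv[1]
c=cm("wrist");s=robot.read_state();M=R.from_rotvec(s["orientation"]).as_matrix()
o=np.array([260,150])
for d in (.058,.055): print("tip crop",(proj(c,s["tool_pos"]+M[:,1]*d)-o+.5)*5-.5)
cv2.imwrite(f"pics/{n}.png",cv2.resize(im[150:270,260:400],None,fx=5,fy=5,interpolation=cv2.INTER_CUBIC))
print("tilt",np.round(M[:,1],4))
E
python3 look.py w9 .5128 -.081 .125
```

```text
t 9.1 pos [ 0.5097 -0.0749  0.1267] F [-0.7 -0.4 -1. ] op 0.0151
shift tool [-0.0031  0.0016  0.0062] turn [0.2  0.52 0.39]
tip crop [307.4571014  395.83118631]
tip crop [307.41146267 403.39810015]
tilt [-0.0071  0.0037 -1.    ]
```

View pics/w9.png

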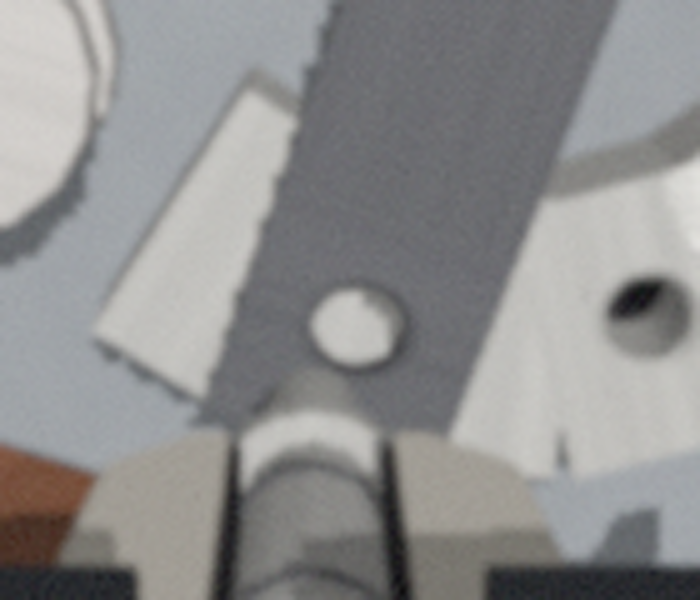

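Request:
carry_out(motion=[-0.003, 0, 0.006, 0.2, 0.5, 0.4, -1, 0, 0, 0, 0, 0, 0, -1, 0, 0, 0, 0, 0, 0, -1, 0, 0, 0, 0, 0, 0, -1, 0, 0, 0, 0, 0, 0, -1])

```text
t: 9.65
tool_pos: [0.5136, -0.0813, 0.1278]
orientation: [0.003, 2.22, -2.221]
force: [0.2, -0.2, -0.7]
opening: 0.015
```

```bash
python3 look.py w10 .5128 -.081 .12
```

```text
t 9.65 pos [ 0.5136 -0.0813  0.1278] F [ 0.2 -0.2 -0.7] op 0.015
shift tool [ 0.0008  0.0077 -0.0003] turn [-0.04 -0.02 -0.12]
tip crop [307.36439587 396.04643052]
tip crop [307.31679952 403.61407095]
tilt [ 2.1e-03 -7.0e-04 -1.0e+00]
```

View pics/w10.png

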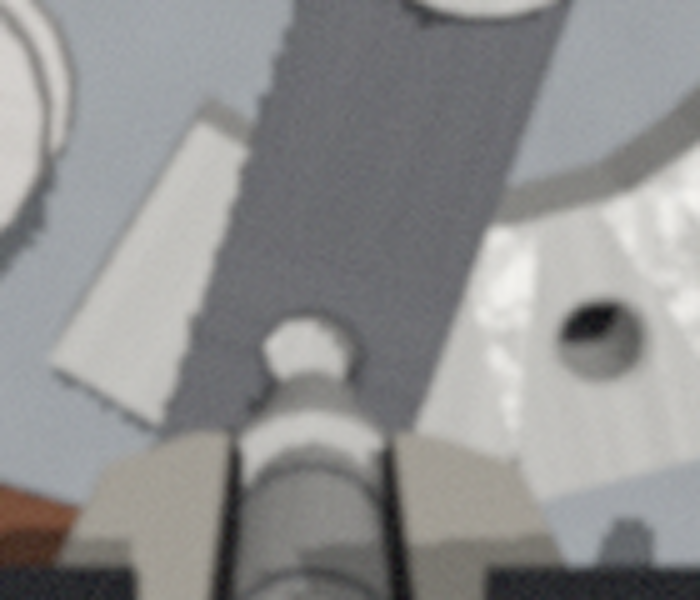

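```bash
python3 - <<'E'
from h import *
c=cm("wrist")
f=lambda u,v:((u+.5)/5-.5+260,(v+.5)/5-.5+150)
h=onz(c,f(310,358),.049);b=onz(c,f(601,342),.038)
print("hole",h,"bore",b,"d",b-h)
a=-.32
r=np.array([np.cos(np.pi+a),np.sin(np.pi+a)])*.075; p=h[:2]-r; v=b[:2]-p
print("pivot",p,"R",np.hypot(*v),"travel",np.mod(np.arctan2(v[1],v[0])-np.pi-a,2*np.pi))
# collar center check
s=robot.read_state();M=R.from_rotvec(s["orientation"]).as_matrix()
for d in(.029,.024,0.): 
    P=s["tool_pos"]+M[:,1]*d; print(d,(proj(c,P)-[260,150]+.5)*5, (proj(c,P+[.011,0,0])-[260,150]+.5)*5,(proj(c,P+[.008,0,0])-[260,150]+.5)*5)
P=s["tool_pos"]+M[:,1]*.055;print((proj(c,P+[.006,0,0])-[260,150]+.5)*5)
E
```

```text
hole [ 0.51233377 -0.08175169  0.049     ] bore [ 0.5112933  -0.12625777  0.038     ] d [-0.00104047 -0.04450607 -0.011     ]
pivot [ 0.58352643 -0.10534419] R 0.07519974969878769 travel 0.6018228742313463
0.029 [307.34363433 479.39203854] [307.217111   389.74990217] [307.25189977 414.47797881]
0.024 [307.23797898 496.21279905] [307.10619391 404.46444366] [307.14243786 429.78228736]
0.0 [306.64368019 590.90693102] [306.48020645 487.56880775] [306.52522605 516.14167534]
[307.76016482 360.72334548]
```

Request:
carry_out(motion=[0, 0.005, 0, 0, 0, -0.1, -1, 0, 0.005, 0, 0, 0, 0, -1, 0, 0.003, 0, 0, 0, 0, -1, 0, 0, 0, 0, 0, 0, -1, 0, 0, 0, 0, 0, 0, -1])

```text
t: 10.2
tool_pos: [0.5133, -0.0813, 0.1131]
orientation: [0.0, -2.22, 2.221]
force: [0.3, -0.0, -1.0]
opening: 0.015
```

```bash
python3 look.py w11 .5134 -.081 .105
```

```text
t 10.2 pos [ 0.5133 -0.0813  0.1131] F [ 0.3 -0.  -1. ] op 0.015
shift tool [-0.0001  0.0081 -0.0003] turn [-0.03 -0.03  0.03]
tip crop [307.51134213 395.96238727]
tip crop [307.46547583 403.53040262]
tilt [-7.e-04 -4.e-04 -1.e+00]
```

View pics/w11.png

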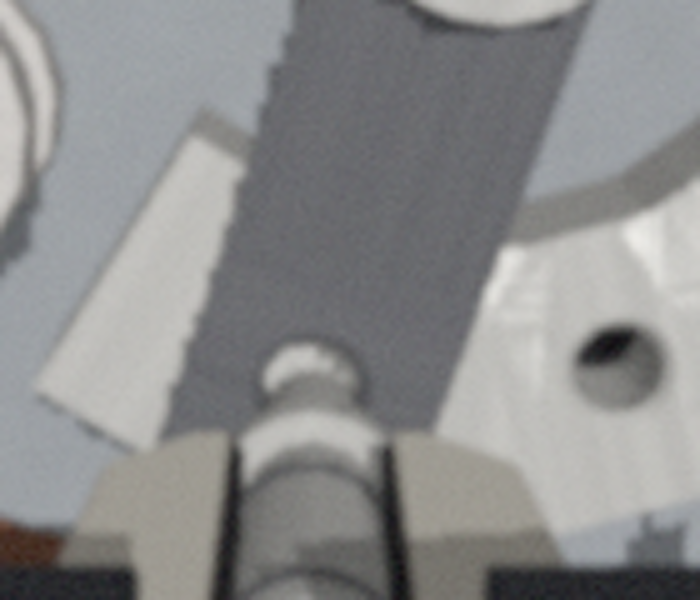

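```bash
python3 - <<'E'
from h import *
c=cm("wrist")
f=lambda u,v:((u+.5)/5-.5+260,(v+.5)/5-.5+150)
s=robot.read_state();M=R.from_rotvec(s["orientation"]).as_matrix()
print("hole",onz(c,f(309,388),.049),s["tool_pos"])
F=lambda P:(proj(c,P)-[260,150]+.5)*5-.5
print("hole mouth outline pred for center h (r 6.75, 8.25): ")
h=np.array([.5123,-.0817,.049])
for r in(.00675,.00825): print(r,F(h+[r,0,0]),F(h+[0,r,0]),F(h-[0,r,0]),F(h-[r,0,0]))
# pin silhouette front for offsets
for dx in(0,-.001,-.002): 
  P=s["tool_pos"]+[dx,-.0007,0]; print(dx,"shank front",F(P+[.006,0,-.055]),"tip front",F(P+[.003,0,-.058]),"collar front top",F(P+[.011,0,-.024]),"grip front",F(P+[.008,0,-.024]))
b=onz(c,f(620,368),.038);print("bore",b)
E
```

```text
hole [ 0.51218321 -0.08149747  0.049     ] [ 0.51321589 -0.08127913  0.11310672]
hole mouth outline pred for center h (r 6.75, 8.25): 
0.00675 [310.4373329  340.22871226] [261.28540747 387.22860828] [359.66353222 387.14897071] [310.51229543 433.40237885]
0.00825 [310.42886787 329.68880777] [250.35526244 387.23543006] [370.59306651 387.13809712] [310.5204897  443.56961123]
0 shank front [312.5828813  359.90286481] tip front [312.56012048 374.34583202] collar front top [312.96110051 403.82769887] grip front [312.97061769 429.12702421]
-0.001 shank front [312.58608409 367.17476147] tip front [312.56329261 381.47584736] collar front top [312.96428574 412.28586236] grip front [312.97376452 437.51013895]
-0.002 shank front [312.58927693 374.42847146] tip front [312.56645509 388.5882703 ] collar front top [312.96745812 420.71895145] grip front [312.97689864 445.86835424]
bore [ 0.51135255 -0.12631032  0.038     ]
```

```bash
python3 - <<'E'
from h import *
im=imaging.read_camera("wrist");cv2.imwrite("pics/w11z.png",cv2.resize(im[205:265,295:350],None,fx=10,fy=10,interpolation=cv2.INTER_CUBIC))
E
```

```text
(no output)
```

View pics/w11z.png

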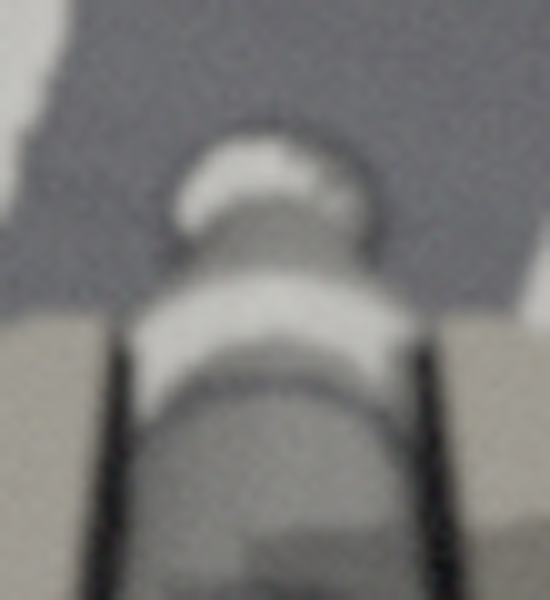

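Request:
carry_out(motion=[-0.0005, 0.003, 0, 0, 0, 0, -1, 0, 0.003, 0, 0, 0, 0, -1, 0, 0.002, 0, 0, 0, 0, -1, 0, 0, 0, 0, 0, 0, -1, 0, 0, 0, 0, 0, 0, -1])

```text
t: 10.8
tool_pos: [0.5141, -0.0814, 0.1049]
orientation: [-0.001, -2.221, 2.222]
force: [0.1, -0.6, -0.8]
opening: 0.0149
```

```bash
python3 look.py w12 .5134 -.081 .100
```

```text
t 10.8 pos [ 0.5141 -0.0814  0.1049] F [ 0.1 -0.6 -0.8] op 0.0149
shift tool [ 0.0007  0.0049 -0.0004] turn [-0.04 -0.03 -0.01]
tip crop [307.39635409 395.96202996]
tip crop [307.34912302 403.52853031]
tilt [ 1.e-04 -7.e-04 -1.e+00]
```

View pics/w12.png

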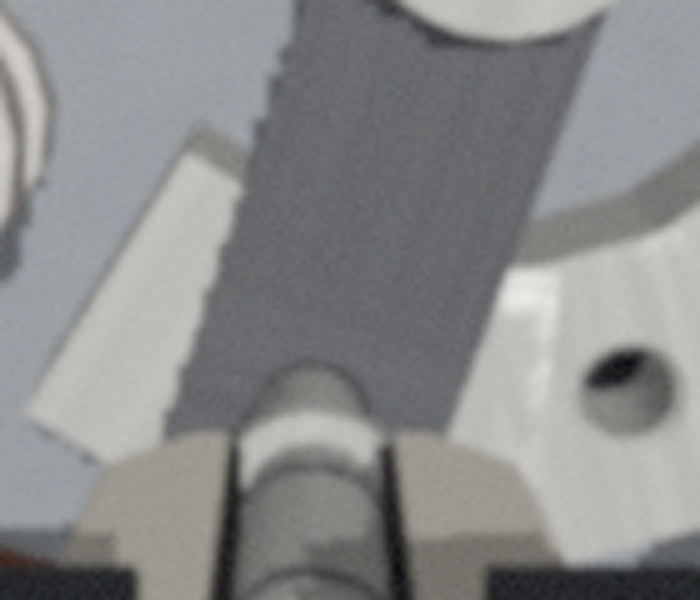

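Request:
carry_out(motion=[0.0005, 0.002, 0, 0, 0, 0, -1, 0, 0.002, 0, 0, 0, 0, -1, 0, 0.001, 0, 0, 0, 0, -1, 0, 0, 0, 0, 0, 0, -1, 0, 0, 0, 0, 0, 0, -1])

```text
t: 11.35
tool_pos: [0.5134, -0.0814, 0.0996]
orientation: [-0.0, -2.22, 2.222]
force: [-1.0, 0.3, -0.9]
opening: 0.0153
```

```bash
python3 look.py w13 .5134 -.081 .099
```

```text
t 11.35 pos [ 0.5134 -0.0814  0.0996] F [-1.   0.3 -0.9] op 0.0153
shift tool [-0.      0.0006 -0.0004] turn [-0.04 -0.03  0.01]
tip crop [307.5016819  396.11849982]
tip crop [307.45561469 403.68543935]
tilt [-2.e-04 -7.e-04 -1.e+00]
```

View pics/w13.png

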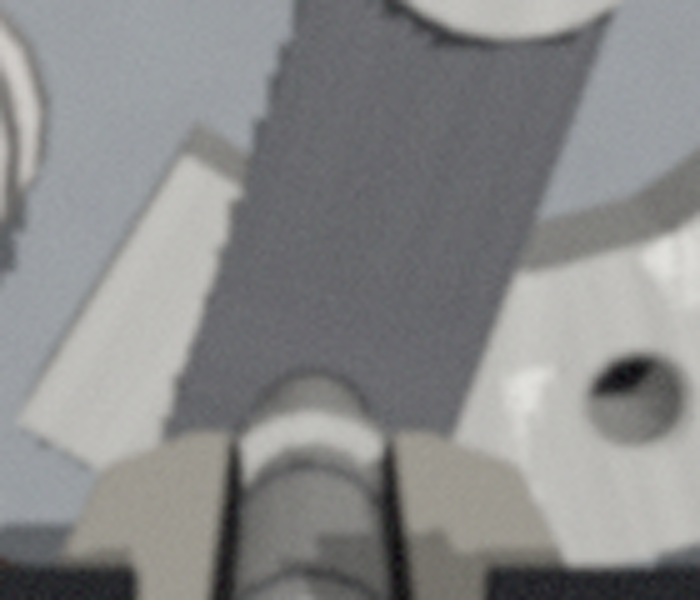

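Request:
carry_out(motion=[0.0009, 0.0006, 0.0029, 0, 0, 0, -1, 0.0007, 0, 0.0029, 0, 0, 0, -1, 0.0006, 0, 0.003, 0, 0, 0, -1, 0.0005, 0, 0.003, 0, 0, 0, -1, 0.0004, 0, 0.003, 0, 0, 0, -1])

```text
t: 11.9
tool_pos: [0.5101, -0.0944, 0.0989]
orientation: [-0.001, 2.226, -2.217]
force: [-0.3, 5.4, -0.3]
opening: 0.0154
```

```bash
cat > arc.py <<'E'
from h import *
s=robot.read_state();M=R.from_rotvec(s["orientation"]).as_matrix()
P0=np.array([.5134,-.0814]);a=np.pi-.32
piv=P0-.075*np.array([np.cos(a),np.sin(a)]);v=s["tool_pos"][:2]-piv
print("theta",round(np.mod(np.arctan2(v[1],v[0]),2*np.pi)-a,4),"R",round(np.hypot(*v),4),"wt",np.round(s["wrist_torque"],2))
plan([.513,-.1255,.0985],-np.pi/2)
for th in (.1,.2,.3,.4,.5,.6,.65):
    P=piv+.075*np.array([np.cos(a+th),np.sin(a+th)]); d=M.T@np.array([*(P-s["tool_pos"][:2]),0]); print(th,np.round(d*1e3,1))
E
python3 arc.py
```

```text
theta 0.1787 R 0.0752 wt [ 1.2   0.05 -0.02]
t 11.9 pos [ 0.5101 -0.0944  0.0989] F [-0.3  5.4 -0.3] op 0.0154
shift tool [-0.0029  0.0002  0.0311] turn [0.24 0.03 0.01]
0.1 [-1.3  0.  -5.8]
0.2 [-0.  -0.   1.6]
0.3 [ 0.5 -0.   9.1]
0.4 [ 0.3 -0.1 16.6]
0.5 [-0.7 -0.1 24. ]
0.6 [-2.4 -0.1 31.3]
0.65 [-3.5 -0.1 34.9]
```

Request:
carry_out(motion=[0.0003, 0, 0.0037, 0, 0, 0, -1, 0.0002, 0, 0.0037, 0, 0, 0, -1, 0, 0, 0.0037, 0, 0, 0, -1, -0.0001, 0, 0.0037, 0, 0, 0, -1, -0.0003, 0, 0.0037, 0, 0, 0, -1])

```text
t: 12.4
tool_pos: [0.5094, -0.1122, 0.0985]
orientation: [0.002, -2.231, 2.212]
force: [0.2, 6.6, 0.7]
opening: 0.015
```

```bash
python3 arc.py; python3 look.py w14 .513 -.1255 .0985
```

```text
theta 0.4158 R 0.0755 wt [ 1.5  -0.06  0.  ]
t 12.4 pos [ 0.5094 -0.1122  0.0985] F [0.2 6.6 0.7] op 0.015
shift tool [-0.0036 -0.0001  0.0133] turn [0.49 0.02 0.06]
0.1 [ -2.    0.2 -23.6]
0.2 [ -0.7   0.1 -16.2]
0.3 [-0.2  0.1 -8.7]
0.4 [-0.4  0.  -1.2]
0.5 [-1.4 -0.1  6.2]
0.6 [-3.1 -0.1 13.5]
0.65 [-4.2 -0.2 17.1]
t 12.4 pos [ 0.5094 -0.1122  0.0985] F [0.2 6.6 0.7] op 0.015
shift tool [-0.0036 -0.0001  0.0133] turn [0.49 0.02 0.06]
tip crop [307.53746271 395.80281904]
tip crop [307.49142608 403.37052534]
tilt [-0.001   0.0083 -1.    ]
```

View pics/w14.png

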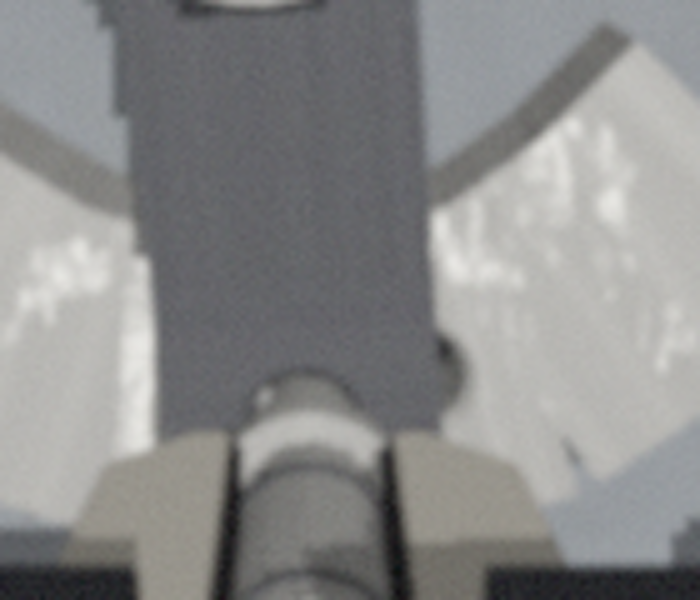

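Request:
carry_out(motion=[-0.0004, 0, 0.0029, 0.3, 0, 0, -1, -0.0005, 0, 0.0029, 0.3, 0, 0, -1, -0.0006, 0, 0.0029, 0.2, 0, 0, -1, -0.0007, 0, 0.0029, 0, 0, 0, -1, -0.0008, 0, 0.0027, 0, 0, 0, -1])

```text
t: 12.95
tool_pos: [0.5118, -0.1247, 0.0981]
orientation: [0.003, -2.221, 2.219]
force: [-0.7, 7.3, 1.2]
opening: 0.0152
```

```bash
python3 arc.py; python3 look.py w15 .5125 -.1258 .0985
```

```text
theta 0.5843 R 0.0754 wt [1.71 0.23 0.03]
t 12.95 pos [ 0.5118 -0.1247  0.0981] F [-0.7  7.3  1.2] op 0.0152
shift tool [-0.0012 -0.0004  0.0008] turn [0.06 0.01 0.14]
0.1 [  0.4   0.  -36.1]
0.2 [  1.7   0.  -28.7]
0.3 [  2.2   0.  -21.2]
0.4 [  2.    0.  -13.7]
0.5 [ 1.   0.  -6.3]
0.6 [-0.7 -0.   1. ]
0.65 [-1.8 -0.   4.6]
t 12.95 pos [ 0.5118 -0.1247  0.0981] F [-0.7  7.3  1.2] op 0.0152
shift tool [-0.0007 -0.0004  0.0011] turn [0.06 0.01 0.14]
tip crop [307.41721209 395.98827178]
tip crop [307.37041607 403.55552258]
tilt [-2.5e-03  9.0e-04 -1.0e+00]
```

View pics/w15.png

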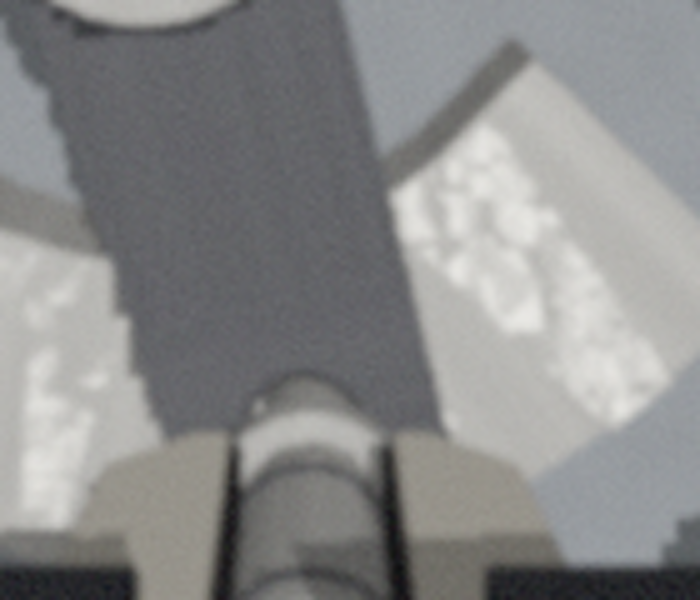

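Request:
carry_out(motion=[-0.0007, 0, 0.0014, 0.1, 0, 0.1, -1, 0, 0, 0, 0, 0, 0, -1, 0, 0.001, 0, 0, 0, 0, -1, 0, 0.001, 0, 0, 0, 0, -1, 0, 0.001, 0, 0, 0, 0, -1])

```text
t: 13.5
tool_pos: [0.5113, -0.1244, 0.0956]
orientation: [0.004, -2.225, 2.214]
force: [-1.2, 6.7, 4.5]
opening: 0.0151
```

```bash
python3 arc.py
```

```text
theta 0.5785 R 0.0758 wt [1.5  0.36 0.04]
t 13.5 pos [ 0.5113 -0.1244  0.0956] F [-1.2  6.7  4.5] op 0.0151
shift tool [-0.0017 -0.0029  0.0011] turn [ 0.29 -0.01  0.21]
0.1 [ -0.1   0.2 -35.8]
0.2 [  1.2   0.2 -28.4]
0.3 [  1.7   0.1 -20.9]
0.4 [  1.5   0.1 -13.4]
0.5 [ 0.5  0.  -6. ]
0.6 [-1.2 -0.   1.3]
0.65 [-2.3 -0.   4.9]
```

Request:
carry_out(motion=[-0.0006, 0, 0.0012, 0.2, 0, 0.1, -1, -0.0006, 0, 0.0012, 0.1, 0, 0.1, -1, -0.0003, 0, 0.0008, 0, 0, 0, -1, 0, 0.0005, 0.0005, 0, 0, 0, -1, 0, 0.0005, 0.0003, 0, 0, 0, -1])

```text
t: 14.0
tool_pos: [0.5117, -0.126, 0.0951]
orientation: [0.003, -2.227, 2.213]
force: [-0.9, 5.7, 3.7]
opening: 0.0152
```

```bash
python3 arc.py|head -3
```

```text
theta 0.6006 R 0.0759 wt [ 1.49  0.31 -0.03]
t 14.0 pos [ 0.5117 -0.126   0.0951] F [-0.9  5.7  3.7] op 0.0152
shift tool [-0.0013 -0.0034 -0.0005] turn [ 0.35 -0.    0.16]
```

Request:
carry_out(motion=[-0.0008, 0, 0.0008, 0.2, 0, 0.1, -1, -0.0005, 0.0005, 0.0006, 0.2, 0, 0.1, -1, -0.0003, 0.0005, 0.0006, 0, 0, 0, -1, 0, 0.0006, 0.0006, 0, 0, 0, -1, 0, 0.0006, 0.0006, 0, 0, 0, -1])

```text
t: 14.5
tool_pos: [0.512, -0.127, 0.0937]
orientation: [0.003, -2.226, 2.215]
force: [-1.1, 6.4, 3.0]
opening: 0.015
```

```bash
python3 arc.py|head -3; python3 look.py w16 .5125 -.1258 .0985
```

```text
theta 0.6147 R 0.0759 wt [1.57 0.24 0.01]
t 14.5 pos [ 0.512  -0.127   0.0937] F [-1.1  6.4  3. ] op 0.015
shift tool [-0.001  -0.0047 -0.0016] turn [0.28 0.01 0.13]
t 14.5 pos [ 0.512  -0.127   0.0937] F [-1.1  6.4  3. ] op 0.015
shift tool [-0.0005 -0.0047 -0.0013] turn [0.28 0.01 0.13]
tip crop [307.42560941 395.80317139]
tip crop [307.37788948 403.37008214]
tilt [-0.0024  0.0048 -1.    ]
```

View pics/w16.png

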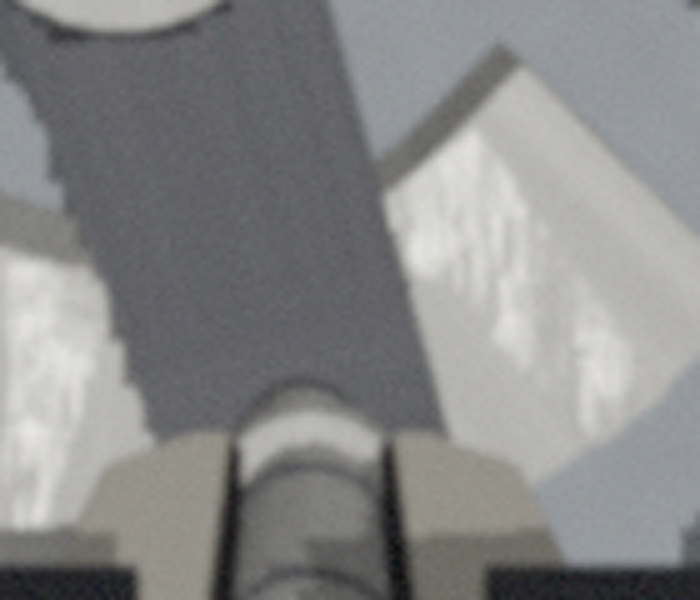

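Request:
carry_out(motion=[-0.0003, 0.001, 0.0003, 0.2, 0, 0.1, -1, 0, 0.001, 0.0003, 0.1, 0, 0, -1, 0, 0.001, 0.0003, 0, 0, 0, -1, 0, 0.001, 0.0002, 0, 0, 0, -1, 0, 0.001, 0.0002, 0, 0, 0, -1])

```text
t: 15.05
tool_pos: [0.5118, -0.1266, 0.0903]
orientation: [0.002, -2.226, 2.216]
force: [-2.5, 6.0, 4.3]
opening: 0.015
```

```bash
python3 arc.py|head -3
```

```text
theta 0.6081 R 0.0759 wt [ 1.48  0.32 -0.02]
t 15.05 pos [ 0.5118 -0.1266  0.0903] F [-2.5  6.   4.3] op 0.015
shift tool [-0.0012 -0.0082 -0.0011] turn [0.26 0.   0.09]
```

Request:
carry_out(motion=[-0.0005, 0.0012, 0.0002, 0.2, 0, 0.1, -1, -0.0003, 0.0012, 0.0002, 0.1, 0, 0, -1, 0, 0.0012, 0.0002, 0, 0, 0, -1, 0, 0.0012, 0.0002, 0, 0, 0, -1, 0, 0.0012, 0.0002, 0, 0, 0, -1])

```text
t: 15.55
tool_pos: [0.5116, -0.1258, 0.0853]
orientation: [0.003, -2.225, 2.216]
force: [-1.3, 7.0, 3.1]
opening: 0.0146
```

```bash
python3 arc.py|head -3; python3 look.py w17 .5125 -.1258 .0985
```

```text
theta 0.5977 R 0.0759 wt [ 1.4   0.31 -0.02]
t 15.55 pos [ 0.5116 -0.1258  0.0853] F [-1.3  7.   3.1] op 0.0146
shift tool [-0.0014 -0.0132 -0.0004] turn [0.23 0.01 0.13]
t 15.55 pos [ 0.5116 -0.1258  0.0853] F [-1.3  7.   3.1] op 0.0146
shift tool [-0.0009 -0.0132 -0.0001] turn [0.23 0.01 0.13]
tip crop [307.42703746 395.84586806]
tip crop [307.38067351 403.41176065]
tilt [-0.0023  0.0042 -1.    ]
```

View pics/w17.png

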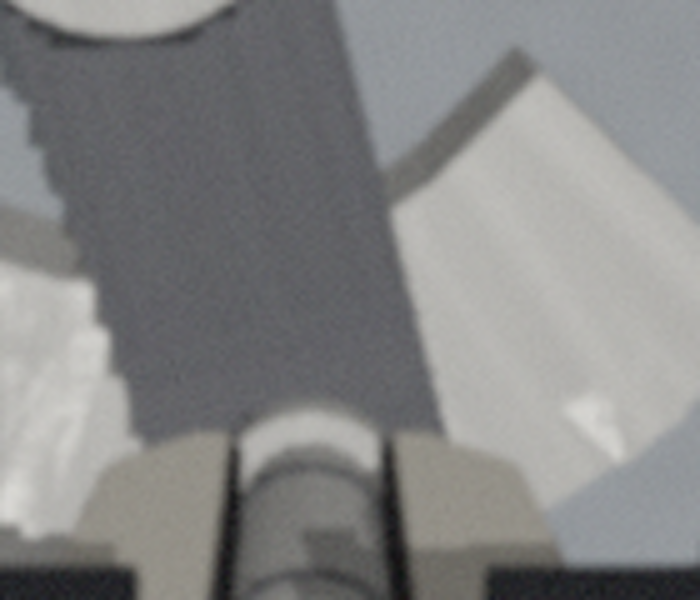

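Request:
carry_out(motion=[-0.0004, 0.0013, 0.0003, 0.2, 0, 0.1, -1, -0.0002, 0.0013, 0.0003, 0.1, 0, 0, -1, 0, 0.0013, 0.0003, 0, 0, 0, -1, 0, 0.0012, 0.0003, 0, 0, 0, -1, 0, 0.0006, 0.0003, 0, 0, 0, -1])

```text
t: 16.1
tool_pos: [0.5115, -0.1256, 0.0807]
orientation: [0.002, -2.224, 2.217]
force: [-1.7, 6.7, 3.6]
opening: 0.0151
```

```bash
python3 arc.py|head -3
```

```text
theta 0.5947 R 0.0759 wt [ 1.36  0.3  -0.03]
t 16.1 pos [ 0.5115 -0.1256  0.0807] F [-1.7  6.7  3.6] op 0.0151
shift tool [-0.0015 -0.0178 -0.0002] turn [0.2  0.01 0.12]
```

Tip about 22.7 mm high; 2.7 mm more to go.

Request:
carry_out(motion=[-0.0004, 0.001, 0.0003, 0.2, 0, 0.1, -1, -0.0002, 0.001, 0.0003, 0.1, 0, 0, -1, 0, 0.0008, 0.0002, 0, 0, 0, -1, 0, 0.0006, 0.0002, 0, 0, 0, -1, 0, 0.0005, 0.0002, 0, 0, 0, -1])

```text
t: 16.6
tool_pos: [0.5115, -0.1254, 0.0781]
orientation: [0.002, -2.223, 2.218]
force: [-1.5, 6.2, 4.4]
opening: 0.0152
```

```bash
python3 arc.py|head -3; python3 look.py w18 .5125 -.1258 .0985; python3 - <<'E'
from h import *
im=imaging.read_camera("side");cv2.imwrite("pics/s18.png",cv2.resize(im[150:230,250:370],None,fx=6,fy=6,interpolation=cv2.INTER_CUBIC))
E
```

```text
theta 0.5919 R 0.0759 wt [ 1.21  0.36 -0.02]
t 16.6 pos [ 0.5115 -0.1254  0.0781] F [-1.5  6.2  4.4] op 0.0152
shift tool [-0.0015 -0.0204  0.0001] turn [0.13 0.02 0.1 ]
t 16.6 pos [ 0.5115 -0.1254  0.0781] F [-1.5  6.2  4.4] op 0.0152
shift tool [-0.001  -0.0204  0.0004] turn [0.13 0.02 0.1 ]
tip crop [307.29178212 396.01855111]
tip crop [307.24337235 403.58442272]
tilt [-0.0018  0.0022 -1.    ]
```

View pics/w18.png

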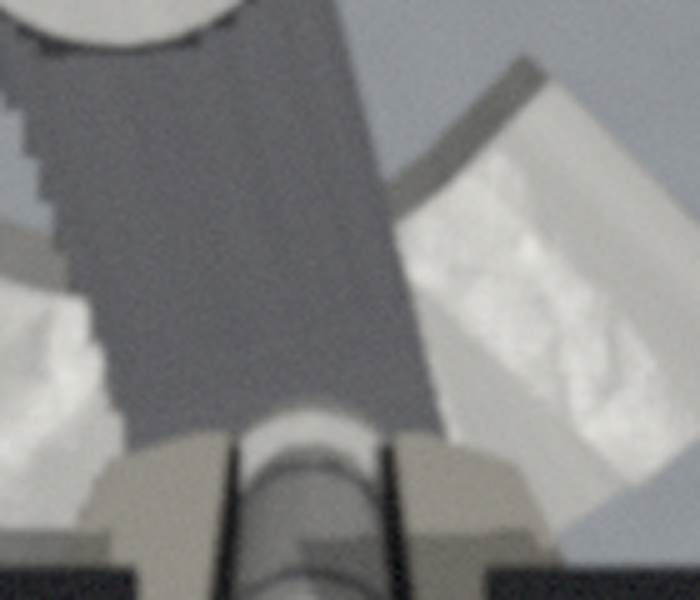

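View pics/s18.png

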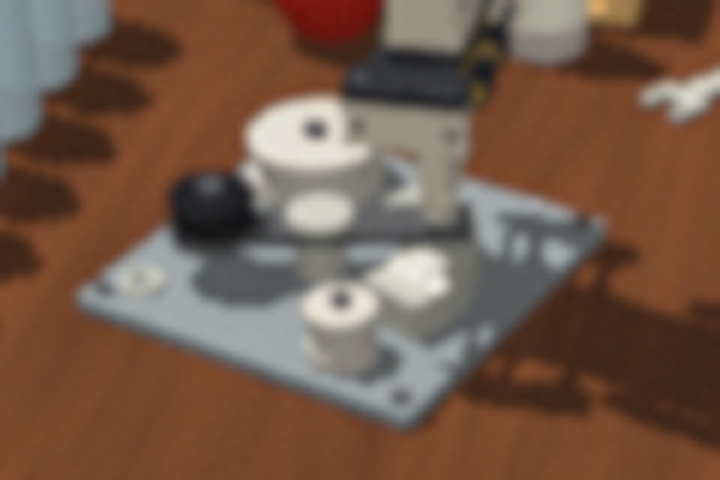

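Request:
carry_out(motion=[-0.0003, 0.001, 0.0002, 0.1, 0, 0.1, -1, 0, 0.001, 0.0002, 0, 0, 0, -1, 0, 0.001, 0.0002, 0, 0, 0, -1, 0, 0.001, 0.0002, 0, 0, 0, -1, 0, 0.001, 0.0002, 0, 0, 0, -1])

```text
t: 17.2
tool_pos: [0.5119, -0.1264, 0.0779]
orientation: [-0.001, 2.223, -2.219]
force: [-4.2, 6.2, 8.9]
opening: 0.0152
```

```bash
python3 arc.py|head -3
```

```text
theta 0.6065 R 0.0758 wt [1.34 0.87 0.03]
t 17.2 pos [ 0.5119 -0.1264  0.0779] F [-4.2  6.2  8.9] op 0.0152
shift tool [-0.0011 -0.0206 -0.001 ] turn [0.11 0.03 0.02]
```

Request:
carry_out(motion=[0, 0, 0, 0, 0, 0, -0.4, 0, 0, 0, 0, 0, 0, -0.4, 0, 0, 0, 0, 0, 0, -0.4, 0, 0, 0, 0, 0, 0, -0.4, 0, 0, 0, 0, 0, 0, -0.4])

```text
t: 17.7
tool_pos: [0.5123, -0.1293, 0.079]
orientation: [0.002, 2.219, -2.223]
force: [-0.4, 0.3, 0.0]
opening: 0.0281
```

```bash
python3 arc.py|head -3; python3 look.py w19 .5125 -.1258 .0985
```

```text
theta 0.6448 R 0.0763 wt [ 0.05  0.05 -0.02]
t 17.7 pos [ 0.5123 -0.1293  0.079 ] F [-0.4  0.3  0. ] op 0.0281
shift tool [-0.0007 -0.0195 -0.0038] turn [-0.12 -0.02 -0.07]
t 17.7 pos [ 0.5123 -0.1293  0.079 ] F [-0.4  0.3  0. ] op 0.0281
shift tool [-0.0002 -0.0195 -0.0035] turn [-0.12 -0.02 -0.07]
tip crop [307.10596317 396.06654045]
tip crop [307.05595247 403.6328243 ]
tilt [ 0.0012 -0.002  -1.    ]
```

View pics/w19.png

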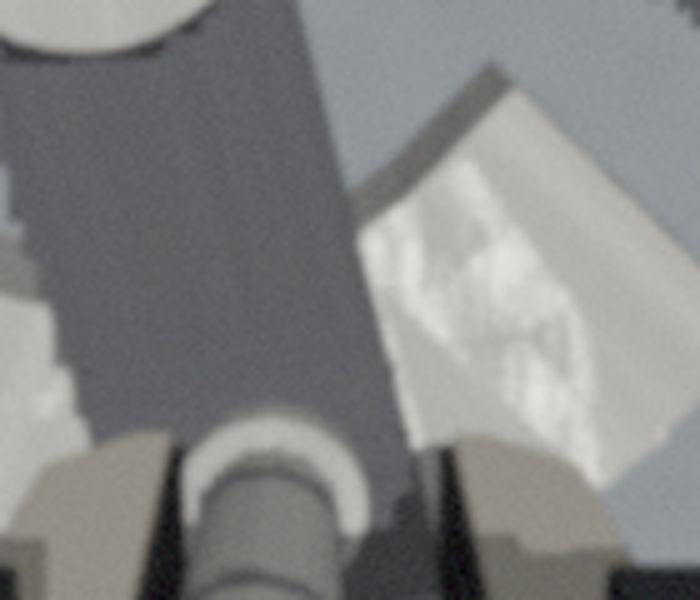

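Request:
carry_out(motion=[0, 0, -0.003, 0, 0, 0, -0.3, 0, 0, 0, 0, 0, 0, -0.2, 0, -0.01, 0, 0, 0, 0, -0.2, 0, -0.02, 0, 0, 0, 0, -0.2, 0, -0.02, 0, 0, 0, 0, -0.2])

```text
t: 18.25
tool_pos: [0.5097, -0.1251, 0.1278]
orientation: [0.006, -2.219, 2.219]
force: [0.1, -0.7, -0.4]
opening: 0.0372
```

Request:
carry_out(motion=[0, -0.03, 0, 0, 0, 0, -0.2, 0, -0.03, 0, 0, 0, 0, -0.2, 0, -0.03, 0, 0, 0, 0, -0.2, 0, -0.02, 0, 0, 0, 0, -0.2, 0, 0, 0, 0, 0, 0, -0.2])

```text
t: 18.75
tool_pos: [0.5112, -0.1251, 0.2491]
orientation: [0.001, 2.218, -2.223]
force: [0.2, -0.9, 0.7]
opening: 0.0374
```

```bash
python3 look.py w20 .5125 -.1258 .0985; python3 - <<'E'
from h import *
im=imaging.read_camera("wrist");cv2.imwrite("pics/w20f.png",im)
im=imaging.read_camera("side");cv2.imwrite("pics/s20.png",cv2.resize(im[150:230,250:370],None,fx=6,fy=6,interpolation=cv2.INTER_CUBIC))
E
```

```text
t 18.75 pos [ 0.5112 -0.1251  0.2491] F [ 0.2 -0.9  0.7] op 0.0374
shift tool [-0.0011  0.1506  0.0004] turn [-0.14  0.03 -0.07]
tip crop [307.36877876 395.9774278 ]
tip crop [307.32219792 403.54502768]
tilt [-4.0e-04 -1.8e-03 -1.0e+00]
```

View pics/w20f.png

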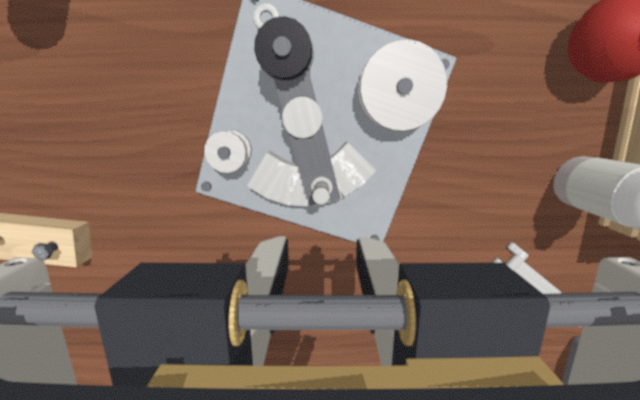

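View pics/s20.png

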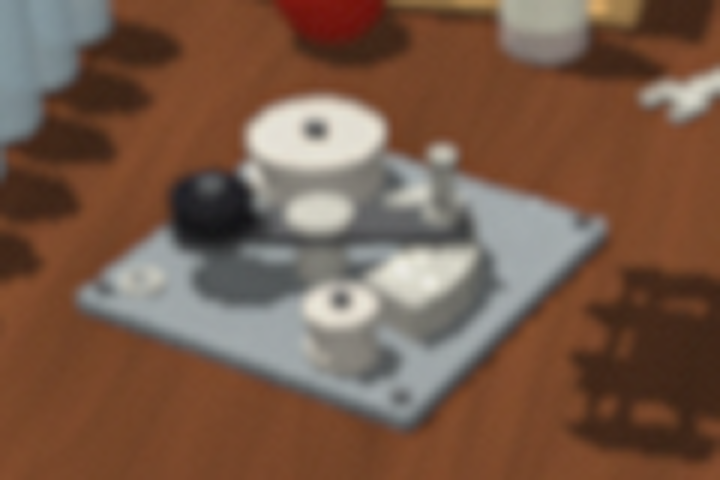

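```bash
python3 - <<'E'
from h import *
c=cm("side");w=cm("wrist")
im=cv2.imread("pics/w20f.png");cv2.imwrite("pics/w20z.png",cv2.resize(im[165:215,290:350],None,fx=10,fy=10,interpolation=cv2.INTER_CUBIC))
for z in(.091,.094,.097): print(z,"side",(proj(c,[.5115,-.1262,z])-[250,150]+.5)*6,"wrist",(proj(w,[.5115,-.1262,z])-[290,165]+.5)*10)
print("collar top wrist",(proj(w,[.5115,-.1262,.054])-[290,165]+.5)*10)
E
```

```text
0.091 side [441.00904942 162.02392161] wrist [336.23425981 278.84591659]
0.094 side [440.97246936 157.72966075] wrist [336.3634131  286.18293506]
0.097 side [440.9357568  153.42555473] wrist [336.4950384  293.66072739]
collar top wrist [334.82014955 198.53404882]
```

View pics/w20z.png

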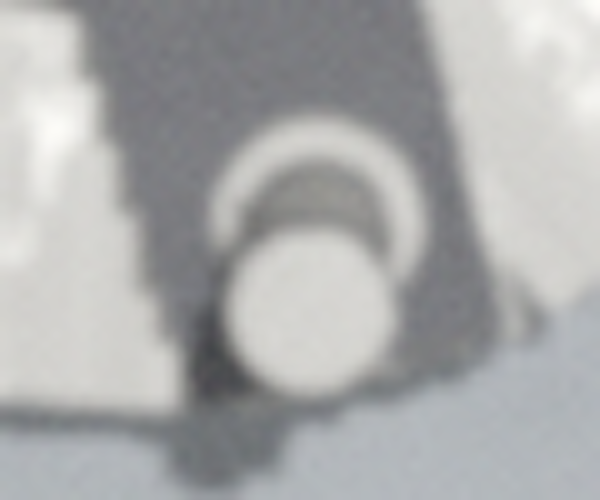

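```bash
python3 - <<'E'
from h import *
c=cm("side");w=cm("wrist")
p=(.5835,-.1053,-.32)
def W(q):
    x,y=q[0]/1e3,q[1]/1e3;a=p[2];return np.array([p[0]+x*np.cos(a)-y*np.sin(a),p[1]+x*np.sin(a)+y*np.cos(a),q[2]/1e3])
S=lambda P:np.round((proj(c,P)-[250,150]+.5)*6,1)
Wf=lambda P:np.round(proj(w,P),2)
for n,q in dict(big=(62,-88,54),small=(-60,68,54),idler=(65*np.cos(.6),65*np.sin(.6),71),c1=(-125,100,12),c2=(-125,-140,12),pintop=(-75*np.cos(.6),-75*np.sin(.6),94),pintop97=(-75*np.cos(.6),-75*np.sin(.6),97)).items(): print(n,S(W(q)),Wf(W(q)))
im=imaging.read_camera("side");cv2.imwrite("pics/s21.png",cv2.resize(im[165:195,305:340],None,fx=16,fy=16,interpolation=cv2.INTER_CUBIC))
E
```

```text
big [314.7 130.2] [406.81  81.45]
small [339.3 300.8] [221.95 149.8 ]
idler [210.2 198.6] [280.35  42.95]
c1 [406.3 422.5] [193.68 189.65]
c2 [606.6 227. ] [380.54 248.23]
pintop [441.  157.9] [322.95 193.2 ]
pintop97 [441.  153.6] [322.96 193.95]
```

View pics/s21.png

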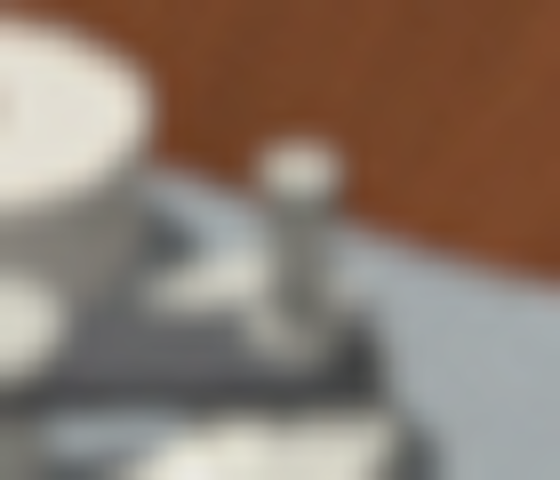

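Request:
carry_out(motion=[0, 0.04, 0.001, 0, 0, 0, -1, 0, 0.04, 0, 0, 0, 0, -1, 0, 0.03, 0, 0, 0, 0, -1, 0, 0, 0, 0, 0, 0, -1, 0, 0, 0, 0, 0, 0, -1], squeeze=10)

```text
t: 19.45
tool_pos: [0.5038, -0.1238, 0.1236]
orientation: [0.019, -2.218, 2.209]
force: [0.1, 0.7, 0.5]
opening: 0.0026
```

```bash
python3 -c "
from h import *
plan([.511,-.126,.113],-np.pi/2)"
```

```text
t 19.45 pos [ 0.5038 -0.1238  0.1236] F [0.1 0.7 0.5] op 0.0026
shift tool [-0.0074  0.0105  0.0022] turn [0.21 0.03 0.94]
```

Request:
carry_out(motion=[-0.007, 0, 0.002, 0.2, 0, 0.9, -1, 0, 0, 0, 0, 0, 0, -1, 0, 0, 0, 0, 0, 0, -1, 0, 0.002, 0, 0, 0, 0, -1, 0, 0.002, 0, 0, 0, 0, -1])

```text
t: 19.95
tool_pos: [0.5148, -0.1271, 0.1251]
orientation: [0.009, 2.214, -2.22]
force: [-0.3, 0.1, 0.2]
opening: 0.0005
```

```bash
python3 -c "
from h import *
plan([.511,-.126,.113],-np.pi/2)"
```

```text
t 19.95 pos [ 0.5148 -0.1271  0.1251] F [-0.3  0.1  0.2] op 0.0005
shift tool [ 0.0039  0.012  -0.0011] turn [-0.16  0.04 -0.48]
```

Request:
carry_out(motion=[0.003, 0.002, -0.001, 0, 0, -0.4, -1, 0, 0.003, 0, 0, 0, 0, -1, 0, 0.0015, 0, 0, 0, 0, -1, 0, 0.0015, 0, 0, 0, 0, -1, 0, 0.001, 0, 0, 0, 0, -1])

```text
t: 20.45
tool_pos: [0.5115, -0.1261, 0.1155]
orientation: [0.0, 2.217, -2.224]
force: [-0.4, 0.4, 0.1]
opening: 0.0007
```

```bash
python3 -c "
from h import *
plan([.511,-.126,.113],-np.pi/2)"
```

```text
t 20.45 pos [ 0.5115 -0.1261  0.1155] F [-0.4  0.4  0.1] op 0.0007
shift tool [ 0.0005  0.0025 -0.0001] turn [-0.16  0.03 -0.06]
```

Request:
carry_out(motion=[0, 0.001, 0, 0, 0, 0, -1, 0, 0.0006, 0, 0, 0, 0, -1, 0, 0.0006, 0, 0, 0, 0, -1, 0, 0.0006, 0, 0, 0, 0, -1, 0, 0.0006, 0, 0, 0, 0, -1])

```text
t: 20.95
tool_pos: [0.5121, -0.1265, 0.1133]
orientation: [0.002, 2.216, -2.224]
force: [-3.0, 1.6, 5.6]
opening: 0.0005
```

```bash
python3 -c "
from h import *
plan([.511,-.126,.113],-np.pi/2)"
```

```text
t 20.95 pos [ 0.5121 -0.1265  0.1133] F [-3.   1.6  5.6] op 0.0005
shift tool [ 0.0011  0.0003 -0.0005] turn [-0.21  0.03 -0.12]
```

Request:
carry_out(motion=[0, -0.01, 0, 0, 0, 0, -1, 0, -0.03, 0, 0, 0, 0, -1, 0, -0.04, 0, 0, 0, 0, -1, 0, -0.04, 0, 0, 0, 0, -1, 0, 0, 0, 0, 0, 0, -1])

```text
t: 21.45
tool_pos: [0.5106, -0.1255, 0.2382]
orientation: [0.001, -2.219, 2.224]
force: [0.6, 0.3, 0.3]
opening: 0.0004
```

```bash
python3 - <<'E'
from h import *
plan([.511,-.126,.113],-np.pi/2)
im=imaging.read_camera("wrist");cv2.imwrite("pics/w22.png",im)
E
```

```text
t 21.45 pos [ 0.5106 -0.1255  0.2382] F [0.6 0.3 0.3] op 0.0004
shift tool [-0.0005  0.1252  0.0002] turn [-0.14  0.03  0.04]
```

View pics/w22.png

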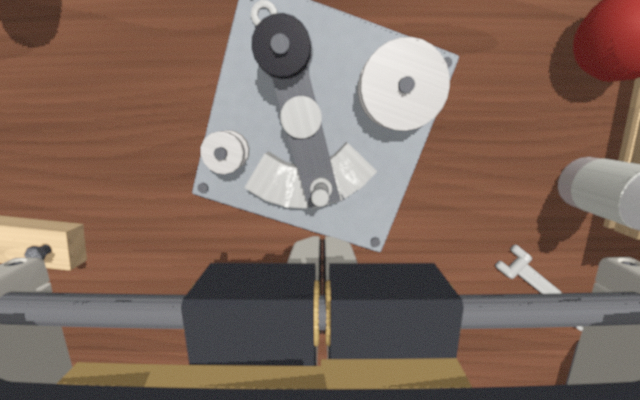

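The pin stands at about (320,192) in the arm's end. The arm is held swung round, nothing else has been touched, and the gripper is well clear.

```bash
python3 -c "
from plant import robot
print(robot.close_job())"
```

```text
the job is handed in; nothing more can be done
None
```

The tensioner is locked back. I took the pin from the rack and put it through the arm's hole. I then swung the arm to about 0.60 rad and eased the pin into the bore until its collar was down on the arm, then let go. I handed the job in at about 21.5 s of the 61 s allowed.

**Forces:** The spring pushed back with 5–7 N during the swing. The pin met 3–4.5 N going down, and 9 N when the collar seated. I saw no reading above that, but I read the force only at the end of each move.

**Last checks:**
- **Seating height:** With the gripper at its lowest, the collar worked out at 48.9 mm, against 49 mm for the arm's top.
- **Touch test:** After letting go, I touched the pin's top with the closed fingertips at about 5.6 N. Contact came at 94.3 mm, against 94 mm for a pin fully home.
- **Final picture:** The arm is held swung round with the pin upright. The washer and bolt look undisturbed; the rack is only partly in view. The gripper is well clear.

**Disagreement:** The side camera put the pin's top 2–4 mm higher, roughly one pixel at that range. The wrist camera fits a fully home pin, so I relied on the touch test. My gripper position also sat about 1 mm further from the pivot than the planned arc, within the camera calibration error.

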